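# Send a batch of practice locks to the key machine and lock the transfer gate

## Robot

A 6-joint arm with a two-finger parallel gripper is mounted at the origin on the work surface. World frame = base frame: x ahead of the robot, y to its left, z up, the work surface at z = 0. Lengths are in mm, angles in rad, forces in N, time in s.
With the tool pointing down it reaches from about 350 to 850 mm from the base axis. Payload 8.1 kg.
Tool frame: the origin (TCP) lies on the mounting face of the last link; the fingertips stand 186 mm ahead of it and the grasp point (between the pads) lies 167 mm ahead of it (bot.grip_point_offset is the y of the grasp point in the tool frame, in mm); y points along the fingers, x is the direction in which the jaws open and shut, and the axes are right-handed (so a half turn about y gives the same grasp; the last joint's range is limited). The gripper opens to 93 mm and grips with 3 to 60 N. Pads are 15 mm wide; open, the fingers measure 128 mm over their backs; the gripper's body (75 mm by 188 mm) begins 65 mm behind the grasp point.
Start: joints at [1.149, 0.13, 1.488, -0, 1.523, -0.085], TCP at [198.26, 566.304, 404.735] pointing down, gripper open.
Joint ranges: [-2.96, 2.96], [-0.89, 2.26], [0.02, 2.5], [-1.34, 4.48], [0, 2.73], [-2.66, 2.66]. Speed limits (rad/s): [2.39, 2.39, 2.79, 3.14, 3.14, 3.14].

## Interface

Orientations are given as a unit quaternion [w, x, y, z].
In Python, from bench import telemetry, eyes, bot gives the robot as it stands.
- The arm moves only by the tool move_arm, never from a script. Its argument "targets" is a list of rows, each an object with "offset": the shift along the tool's x, y, z in m, a list of three; "spin": the turn about the tool's y in degrees; "gripper": the opening, from 0 (shut) to 1 (fully open). A call has 1 to 20 rows; each row is the pose to reach, as a shift and turn from the pose commanded when the call began, along the tool's axes at that moment; what a row does not reach only later rows make up. A row lasts 1/10 s, in which the tool goes at most 50 mm and 8.59 degrees, less where a joint would pass 70% of its speed; a pose out of reach is approached as far as the arm can. A call with a gripper value outside its range is refused whole. The fingers move at their own pace and stop on an object; "squeeze" is the grip in N (left out, the last holds). Time passes only in rows, so rows that repeat a pose let the fingers close. It gives the time, the measured TCP pose, the force and the opening at its end, in the units of the state.
- telemetry.sense(): the state, without advancing time (a new reading comes with each control period).
- eyes.grab_frame(name): name is "side" or "top"; returns (picture, depth): 384x512x3 uint8, red, green, blue; 384x512 float32, mm along the optical axis (not along the pixel's ray), 0 where there is no reading.
- eyes.camera_info(name): a dict with "mtx" (3x3 intrinsics, pixels), "rvec" (rotation vector, rad) and "tvec" (3), from world to camera coordinates, as OpenCV has them. Camera axes: x right, y down, z forward; pixel columns grow to the right and rows downward; lengths in mm; the calibration is good to about 2 mm. A picture is of the moment at which its call begins. camera_info takes no time and is no camera call.
- bot.job_done(): hands the job in, once; it reports no verdict.
Trained networks look in the newest picture that a camera, given by its name, has taken for a name from the list of things; names that differ only in an ending like _2 or _b are one class to them, and where a whole thing is asked for, a point or a joint stands for the part that bears it (a point fixed in the world has none). Each returns a list of dicts, best first, with "conf" (0 to 1); they miss things now and then, are a little off and sometimes report something else, mostly with a low value. They report only what shows in the picture. A call takes as long as a camera call.
- eyes.silhouettes(thing, camera): "pixels" (384x512 bool, what is visible of it) and "box" ([left, top, width, height] in pixels, round what is visible of it).
The state is a dict: "clock": time; "qpos": joint angles; "qd": joint speeds; "joint_efforts": joint torques, N m; "tool_pos": TCP position; "orientation": TCP orientation; "contact_force": force on the tool from outside, world axes, zero at the start; "wrist_torque": the same for the moment, N m; "opening": opening from 0.0 (shut) to 1.0 (fully open).
Only numpy, scipy, OpenCV 4.12 (cv2) and the standard library are available. Lean on these libraries where they do the work, as an engineer would, in place of code of your own. Each camera call takes 0.05 s, during which the arm holds its last target.

## Task

First turn the orange clamp knob anticlockwise until its arm has swung clear of the bent rail, then lay every practice lock on the bench flat in the green tray while the tray is on the white shelf, and slide the tray across the gap, without lifting it or letting it sag or tip, square and centred between the yellow lines and fully home against the grey stop wall of the blue deck. Then slide the red ring along the bent rail, round its corners, right up to the yellow stop so that its plate stands behind the tray, and turn the knob clockwise until its arm lies square across the rail behind the ring. Leave the other things on the bench where they are.

Things in the scene. Friction and masses are not known exactly. Their poses are not given: they have to be found in the camera images.
- station: Fixed transfer station; origin on the bench surface, z up, +y = the way the tray is pushed (robot's left, turned up to 0.1 rad). White loading shelf x -90..90, y -245..-25 mm, then a 60 mm gap, then the blue deck x -90..90, y 35..225; both tops 40 mm high. Grey stop wall at the deck's end: face at y 225, 50 mm tall. The tray's place on the deck is centred at x 0.
- deck_home (a point): Point on the blue deck's top where the tray's origin belongs when fully home and centred: station (0, 140, 40) mm. Yellow lines on the deck at station x = +-74.5 mm flank the tray.
- corner1 (a point): First 45 degree corner of the bent rail (on the rod's axis): station (135, -150, 130) mm. The rail is a level steel rod 10 mm thick, its axis 130 mm above the bench; it starts at a dark flange at station (201, -150) and runs to -x up to this corner. Posts carry it only at its ends, station (210, -150) and (90, 62).
- corner2 (a point): Second 45 degree corner of the rail: station (90, -105, 130) mm. From here the rod runs straight along the station's +y to a yellow stop disc, 40 mm across, face at station (90, 40).
- tray: Green open tray, 142 (x) x 170 (y) x 50 mm high, walls and bottom 6 mm; origin centre of underside, y about along the station's +y. A black upright grip fin stands out from the middle of its rear (-y) wall: 12 mm thick (x), y -125..-85, 55 mm tall from the underside. Starts on the white shelf; 0.3 to 0.5 kg empty.
- ring: Red ring threaded on the rail; origin = centre of its bore, bore (28 mm) along its y, outside 44, 16 wide. Grip fin above: 12 thick (y), 26 wide (x), 22..67 mm above origin. Below, a steel plate 76 wide (x), 12 thick, down to 67 below origin. Loose, it hangs with origin 9 mm under the rod's axis, slides freely, +y towards the stop. Starts on the piece before corner1, y to station -x; 0.2 kg.
- ring_home (a point): Where the ring's origin is when it hangs against the yellow stop, its plate behind the tray's rear corner: station (90, 32, 121) mm.
- knob (a joint): Clamp knob, rad: 0 (end stop) = open, orange cam arm to the station's -y; grows turning clockwise seen from above; at 1.57 (end stop 1.6) the arm lies across the rail (points to station -x): closed. Starts closed, 1.3 to 1.55, and the ring's fin cannot pass; closed with the ring at its stop, it stands just behind the fin and locks it. Stays where left; 0.06 N m friction.
- knob_grip (a point): On the knob's vertical axis, station (160, 8), 178 mm above the bench: centre of an orange upright grip bar, 12 thick, 44 long, z 157 to 191 mm, along the cam arm (station y at joint 0, station x at 1.57). The arm is 12 wide, 144 to 156 mm above the bench, reaching 94 mm from the axis; below is a 26 mm post.
- lock1: Brass-yellow practice lock, a block 60 (x) x 30 (y) x 26 mm high with two dark bands and a round keyhole plate on top; origin at its centre, x along its length; 0.1 to 0.2 kg. Lies on the bench to the left or right of the station; two or three of the four are there.
- lock2: Blue practice lock, a block 60 (x) x 30 (y) x 26 mm high with two dark bands and a round keyhole plate on top; origin at its centre, x along its length; 0.1 to 0.2 kg. Lies on the bench to the left or right of the station; two or three of the four are there.
- lock3: Aluminium-grey practice lock, a block 60 (x) x 30 (y) x 26 mm high with two dark bands and a round keyhole plate on top; origin at its centre, x along its length; 0.1 to 0.2 kg. Lies on the bench to the left or right of the station; two or three of the four are there.
- lock4: Copper-red practice lock, a block 60 (x) x 30 (y) x 26 mm high with two dark bands and a round keyhole plate on top; origin at its centre, x along its length; 0.1 to 0.2 kg. Lies on the bench to the left or right of the station; two or three of the four are there.
- jar: Bystander, amber glass jar (56 mm across, 75 tall); leave it where it is.
- can: Bystander, blue can (54 mm across, 150 tall); leave it where it is.
- screwdriver: Bystander, screwdriver (lying on the bench); leave it where it is.
- brush: Bystander, brush (lying on the bench); leave it where it is.

How it is judged:
By the outcome, as a careful person would: the job done as asked, in the order asked, and still so for the second after the job is handed in, with the robot touching nothing.
Of lock1, lock2, lock3, lock4 only 2 to 3 are there at a start; the rules pass over those that are not, and their reading is None.
At some moment in a run one of lock1, lock2, lock3, lock4 may be knocked a few centimetres aside while the robot is not near it.
Once in a run the grip may slacken for a moment while it holds something.
It also fails if it takes over 200 s, if anything falls off the work surface, if the arm or the gripper's body presses on something with over 40 N, if the wrist force passes 120 N, or if a joint passes its speed limit or range.

## Working session

There is one attempt and no reset: what is moved stays moved. The work goes in short steps, Python scripts to look and compute and a tool call to move; the robot and the scene stay as the last step left them, time stands still between calls to the robot, and variables do not carry over. Pictures are saved under pics/ and viewed, and the job is handed in when it is done.

Besides the shell and the picture viewer there is one more tool, called after ">>>" as a command line: name --argument value ..., lists and objects as JSON in quotes. move_arm: Moves the arm, as the interface text tells. Its arguments: {"type":"object","properties":{"targets":{"type":"array"},"squeeze":{"type":"number"}},"required":["targets"]}

```bash
ls -la; mkdir -p pics
cat > h.py <<'E'
import numpy as np, cv2
from bench import telemetry, eyes, bot
def cam(n):
    c=eyes.camera_info(n); R,_=cv2.Rodrigues(np.array(c['rvec'],float)); return np.array(c['mtx'],float),R,np.array(c['tvec'],float).ravel()
def back(n,u,v,d):
    K,R,t=cam(n); u=np.asarray(u,float);v=np.asarray(v,float);d=np.asarray(d,float)
    p=np.stack([(u-K[0,2])/K[0,0]*d,(v-K[1,2])/K[1,1]*d,d],-1)
    return (p-t)@R
def proj(n,P):
    K,R,t=cam(n); q=(np.atleast_2d(P)@R.T+t)@K.T; return q[:,:2]/q[:,2:]
def grab(n,name):
    p,d=eyes.grab_frame(n); cv2.imwrite(f'pics/{name}.png',p[:,:,::-1]); np.savez(f'/tmp/{name}.npz',p=p,d=d); return p,d
E
python3 - <<'E'
from h import *
print(telemetry.sense(),bot.grip_point_offset)
for n in('top','side'):
    p,d=grab(n,n+'0'); K,R,t=cam(n); print(n,K,-R.T@t,R)
E
```

```text
total 12
drwxr-xr-x  3 agent agent 4096 Dec  6 12:54 .
drwxr-xr-x 23 root  root  4096 Dec  6 12:54 ..
drwxr-xr-x  2 agent agent 4096 Dec  6 12:54 pics
{'clock': 0.0, 'qpos': array([ 1.14863603e+00,  1.31155062e-01,  1.48931310e+00,  7.80699476e-06,
        1.52301364e+00, -8.54513116e-02]), 'qd': array([-0.00134455, -0.00054325,  0.00088057,  0.00184914,  0.00030575,
        0.00228092]), 'joint_efforts': array([-2.39341534e-04, -5.59827948e+01, -4.91776299e+01,  7.68250669e-02,
        3.48919106e-02, -1.35626874e-04]), 'tool_pos': array([198.13648693, 566.08403229, 403.67220816]), 'orientation': array([-0.5763747 ,  0.57704709,  0.40857331, -0.40972759]), 'contact_force': array([0.41842842, 0.62885185, 0.01730105]), 'wrist_torque': array([ 0.01353654, -0.02794985, -0.01063355]), 'opening': 1.001478033345357} 167.3
top [[365.35284585   0.         263.4732243 ]
 [  0.         365.35284585 193.7108553 ]
 [  0.           0.           1.        ]] [ 4.34200235e+02 -4.97890164e-01  1.15097822e+03] [[ 2.09706768e-02 -9.99775954e-01  2.87627731e-03]
 [-9.86404031e-01 -2.11590491e-02 -1.62970493e-01]
 [ 1.62994839e-01  5.80430003e-04 -9.86626751e-01]]
side [[483.97844721   0.         258.60480625]
 [  0.         483.97844721 183.59525176]
 [  0.           0.           1.        ]] [ -211.42197862 -1161.08946844   904.76085996] [[ 0.83757683 -0.54607306  0.01640926]
 [-0.24859861 -0.40770725 -0.87862024]
 [ 0.48648102  0.73183264 -0.47723915]]
```

View pics/top0.png

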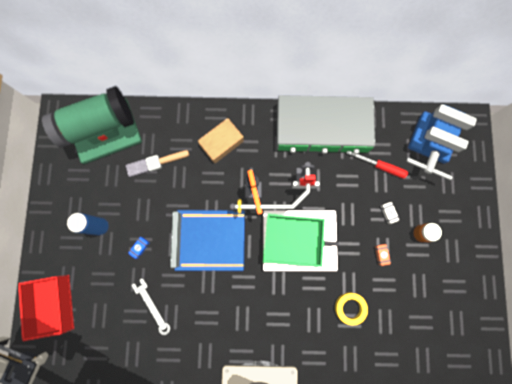

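View pics/side0.png

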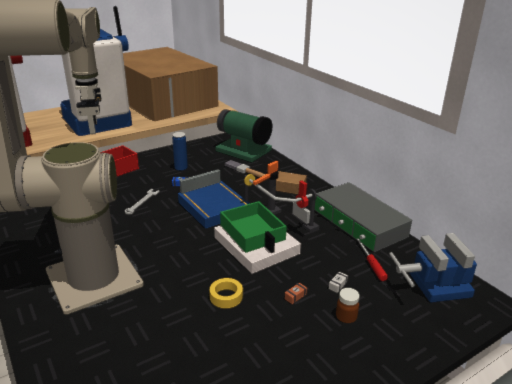

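```bash
cat > look.py <<'E'
from h import *
import sys
tag=sys.argv[1]
for n in sys.argv[2].split(','):
    p,d=grab(n,n+tag)
    out={}
    for th in sys.argv[3].split(','):
        try: r=eyes.silhouettes(th,n)
        except Exception as e: print(th,e); continue
        for k in r[:2]:
            print(n,th,round(k['conf'],2),k['box'],k['pixels'].sum())
            if k['conf']>.3 and th not in out: out[th]=k['pixels']
    np.savez(f'/tmp/sil_{n}{tag}.npz',**out)
E
python3 look.py 1 top,side station,tray,ring,knob,lock1,lock2,lock3,lock4
python3 - <<'E'
from h import *
print(telemetry.sense()['clock'])
for n in ('top','side'):
    d=np.load(f'/tmp/{n}1.npz')['d']; s=np.load(f'/tmp/sil_{n}1.npz')
    for k in s.files:
        v,u=np.nonzero(s[k]&(d>0)); P=back(n,u,v,d[v,u]); z=P[:,2]
        print(n,k,len(P),np.percentile(P,[2,50,98],axis=0).round(0).tolist())
E
```

```text
top station 0.64 [170.7, 159.5, 163.1, 110.8] 6626
top tray 0.76 [266.0, 214.7, 71.9, 50.9] 2917
top ring 0.71 [291.5, 179.3, 29.1, 11.4] 178
top knob 0.86 [247.5, 169.6, 15.7, 44.7] 337
top knob 0.73 [263.8, 211.8, 73.2, 53.4] 2829
top lock1 0.74 [169.7, 162.7, 165.5, 111.1] 6339
top lock1 0.53 [380.7, 203.9, 17.7, 20.4] 234
top lock2 0.74 [169.7, 162.7, 165.5, 111.1] 6339
top lock2 0.53 [380.7, 203.9, 17.7, 20.4] 234
top lock3 0.74 [169.7, 162.7, 165.5, 111.1] 6339
top lock3 0.53 [380.7, 203.9, 17.7, 20.4] 234
top lock4 0.74 [169.7, 162.7, 165.5, 111.1] 6339
top lock4 0.53 [380.7, 203.9, 17.7, 20.4] 234
side station 0.63 [179.6, 163.4, 141.6, 110.2] 4862
side tray 0.84 [221.6, 201.5, 64.8, 52.4] 2297
side tray 0.49 [328.2, 270.4, 17.3, 20.9] 243
side ring 0.97 [293.6, 179.7, 15.6, 46.6] 463
side knob 0.66 [249.7, 164.2, 30.3, 20.2] 245
side lock1 0.83 [282.8, 284.2, 22.3, 20.0] 275
side lock1 0.75 [327.1, 270.9, 20.0, 19.6] 224
side lock2 0.83 [282.8, 284.2, 22.3, 20.0] 275
side lock2 0.75 [327.1, 270.9, 20.0, 19.6] 224
side lock3 0.83 [282.8, 284.2, 22.3, 20.0] 275
side lock3 0.75
[... 758 characters left out ...]
13.0, 41.0], [680.0, 255.0, 157.0]]
side station 4837 [[384.0, -225.0, 4.0], [470.0, 53.0, 41.0], [685.0, 251.0, 158.0]]
side tray 2284 [[402.0, -215.0, 43.0], [471.0, -92.0, 64.0], [546.0, -9.0, 94.0]]
side ring 462 [[632.0, -165.0, 2.0], [638.0, -132.0, 100.0], [719.0, -6.0, 189.0]]
side knob 244 [[549.0, 5.0, 5.0], [623.0, 22.0, 158.0], [860.0, 312.0, 194.0]]
side lock1 275 [[410.0, -390.0, 4.0], [435.0, -379.0, 25.0], [468.0, -354.0, 30.0]]
side lock2 275 [[410.0, -390.0, 4.0], [435.0, -379.0, 25.0], [468.0, -354.0, 30.0]]
side lock3 275 [[410.0, -390.0, 4.0], [435.0, -379.0, 25.0], [468.0, -354.0, 30.0]]
side lock4 275 [[410.0, -390.0, 4.0], [435.0, -379.0, 25.0], [468.0, -354.0, 30.0]]
```

```bash
cat > fit.py <<'E'
from h import *
def cloud(n,tag):
    z=np.load(f'/tmp/{n}{tag}.npz'); p,d=z['p'],z['d']; v,u=np.nonzero(d>0)
    P=back(n,u,v,d[v,u]); hsv=cv2.cvtColor(p,cv2.COLOR_RGB2HSV)[v,u]; return P,hsv.astype(int),u,v
def rect(P):
    (c,s,a)=cv2.minAreaRect(P[:,:2].astype(np.float32)); return np.round(c,1),np.round(s,1),round(a,2)
E
python3 - <<'E'
from fit import *
for n in('top','side'):
    P,h,u,v=cloud(n,'1'); x,y,z=P.T
    R=(x>360)&(x<600)&(y>-250)&(y<300)&(z>35)&(z<46)
    blue=R&(h[:,0]>100)&(h[:,0]<125)&(h[:,1]>120)
    white=R&(h[:,1]<60)&(y<10)
    g=(x>360)&(x<600)&(y>-250)&(y<50)&(h[:,0]>45)&(h[:,0]<80)&(h[:,1]>120)
    print(n,'blue',rect(P[blue]),np.median(z[blue]),'white',rect(P[white]),np.median(z[white]))
    gt=g&(z>85); gb=g&(z<50)
    print('tray rim',rect(P[gt]),np.median(z[gt]),gt.sum(),'bot',rect(P[gb]),np.median(z[gb]))
    for nm,m in dict(knob=(abs(x-620)<90)&(y>0)&(y<60)&(z>184)&(z<200), arm=(abs(x-620)<90)&(y>0)&(y<60)&(z>150)&(z<165), grey=(abs(x-560)<60)&(abs(y+390)<60)&(z>18)&(z<35),cop=(abs(x-440)<60)&(abs(y+380)<60)&(z>18)&(z<35),blue=(abs(x-460)<80)&(abs(y-340)<60)&(z>18)&(z<35),ringfin=(x>600)&(x<680)&(y<-60)&(y>-160)&(z>175)).items():
        if m.sum()>4: print(nm,m.sum(),rect(P[m]),P[m].mean(0).round(1))
E
python3 - <<'E'
from h import *
for n,b in (('top0',(160,150,350,280)),('side0',(170,150,350,290))):
    p=cv2.imread(f'pics/{n}.png')[b[1]:b[3],b[0]:b[2]]; cv2.imwrite(f'pics/{n}z.png',cv2.resize(p,None,fx=4,fy=4,interpolation=cv2.INTER_CUBIC))
E
```

```text
top blue (array([475.5, 159.7]), array([177.4, 203.4]), 1.15) 40.443453543421015 white (array([ 479.1, -112.8]), array([179.6, 218.1]), 0.8) 39.82925146897886
tray rim (array([476. , -91.5]), array([166.5, 134.2]), 85.96) 89.86393334932174 110 bot (array([475.6, -88.1]), array([165.8, 135.1]), 86.54) 46.02050890628257
knob 71 (array([636.5,  33.8]), array([43.4, 11.7]), 14.17) [636.   33.7 191.4]
arm 214 (array([598.7,  29.7]), array([110.2,  37.2]), 6.44) [606.   25.9 156.2]
grey 197 (array([ 571.3, -395.2]), array([59.2, 32.4]), 20.54) [ 570.9 -393.7   25.7]
cop 203 (array([ 441.5, -368.4]), array([59.7, 31.5]), 9.92) [ 441.5 -367.7   25.4]
blue 198 (array([446.5, 379.8]), array([30.8, 60.8]), 56.95) [447.5 377.5  26.3]
ringfin 49 (array([ 641.7, -123.1]), array([10.9, 24.4]), 0.92) [ 641.6 -123.2  187.4]
side blue (array([473.2, 156.7]), array([184. , 209.8]), 1.31) 41.418884703109626 white (array([ 477.9, -116.3]), array([183.6, 223.9]), 1.35) 40.9565573993805
tray rim (array([ 476. , -111.4]), array([216.6, 147. ]), 86.92) 89.96944037375553 413 bot (array([474.8, -95.9]), array([175. , 140.1]), 86.43) 47.2613068940029
knob 42 (array([636.2,  30. ]), array([50.5, 14. ]), 19.98) [632.4  27.  189.9]
arm 118 (array([598.7,  19.2]), array([ 61.6, 103.1]), 74.25) [601.9  18.1 156.8]
grey 185 (array([ 569.9, -397.8]), array([67.2, 31.8]), 22.63) [ 566.8 -400.8   26.1]
cop 212 (array([ 439.3, -371.6]), array([62.8, 32.7]), 13.7) [ 437.8 -374.5   25.8]
blue 56 (array([444.1, 384. ]), array([57.1, 36.5]), 17.13) [437.  380.1  26.5]
ringfin 45 (array([ 640.1, -129.6]), array([28.8, 15.8]), 89.6) [ 639.  -129.4  185.1]
```

View pics/top0z.png

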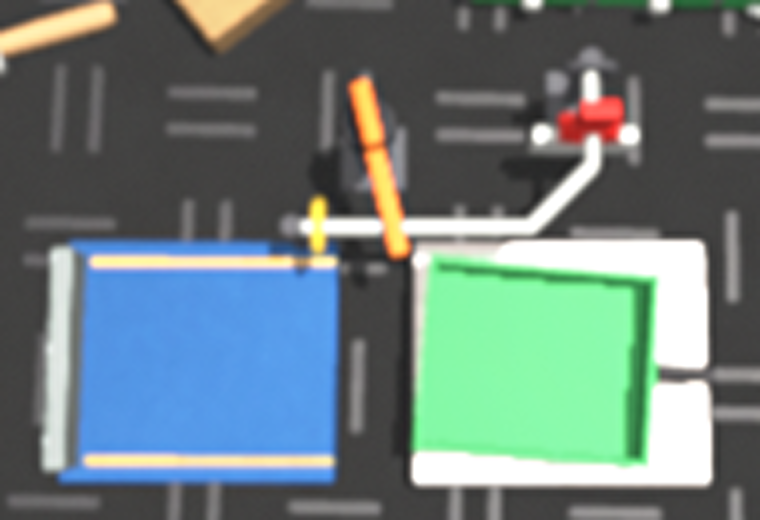

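View pics/side0z.png

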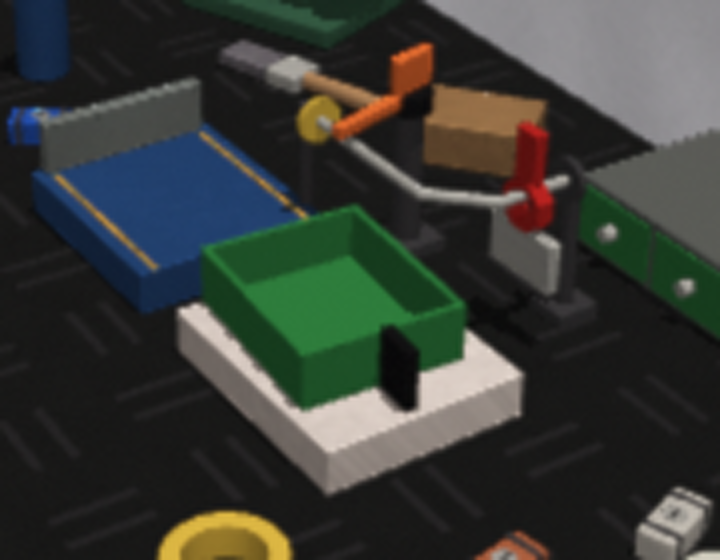

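```bash
cat >> fit.py <<'E'
def edges(P,yaw0,along,lo,hi,c0,nb=20):
    # rotate into approx station frame; return line fits of min and max edges of axis 1-along binned over axis along
    c,s=np.cos(yaw0),np.sin(yaw0); Q=(P[:,:2]-c0)@np.array([[c,-s],[s,c]])
    a=Q[:,along]; b=Q[:,1-along]; bins=np.linspace(lo,hi,nb+1); out=[]
    for f in (np.min,np.max):
        X,Y=[],[]
        for i in range(nb):
            m=(a>=bins[i])&(a<bins[i+1])
            if m.sum()>2: X.append(bins[i:i+2].mean()); Y.append(f(b[m]))
        X,Y=np.array(X),np.array(Y); k=abs(Y-np.median(Y))<6
        q=np.polyfit(X[k],Y[k],1); out.append((round(q[0],4),round(np.polyval(q,0),2),k.sum()))
    return out
E
python3 - <<'E'
from fit import *
c0=np.array([477.,0.]);yw=0.017
for n in('top','side'):
    P,h,u,v=cloud(n,'1'); x,y,z=P.T
    R=(x>360)&(x<600)&(y>-260)&(y<300)&(z>35)&(z<46)
    blue=R&(h[:,0]>100)&(h[:,0]<125)&(h[:,1]>100)
    white=R&(h[:,1]<60)&(y<10)
    yel=R&(y>20)&(h[:,0]>10)&(h[:,0]<35)&(h[:,1]>80)
    B=P[blue|yel]
    print(n,'deck x edges',edges(B,yw,1,60,200,c0),'y edges',edges(B,yw,0,-70,60,c0))
    W=P[white]
    print(n,'shelf x edges',edges(W,yw,1,-200,-20,c0),'y edges',edges(W,yw,0,-80,80,c0))
    for sgn in(-1,1):
        Y=P[yel&(np.sign(x-477)==sgn)]; print('yel',len(Y),np.polyfit(Y[:,1],Y[:,0],1))
E
```

```text
top deck x edges [(np.float64(-0.0041), np.float64(-86.71), np.int64(20)), (np.float64(0.0169), np.float64(86.89), np.int64(19))] y edges [(np.float64(0.0117), np.float64(58.95), np.int64(20)), (np.float64(0.0065), np.float64(247.79), np.int64(20))]
top shelf x edges [(np.float64(0.0146), np.float64(-86.98), np.int64(20)), (np.float64(-0.0036), np.float64(87.38), np.int64(20))] y edges [(np.float64(0.0001), np.float64(-220.27), np.int64(19)), (np.float64(0.0037), np.float64(-4.38), np.int64(14))]
yel 64 [-1.61925048e-02  4.01442896e+02]
yel 51 [-4.45901906e-02  5.56382242e+02]
side deck x edges [(np.float64(-0.004), np.float64(-90.32), np.int64(20)), (np.float64(-0.0107), np.float64(87.18), np.int64(20))] y edges [(np.float64(-0.0055), np.float64(66.62), np.int64(10)), (np.float64(-0.0152), np.float64(247.05), np.int64(16))]
side shelf x edges [(np.float64(0.0004), np.float64(-91.18), np.int64(20)), (np.float64(0.079), np.float64(-65.29), np.int64(13))] y edges [(np.float64(0.0092), np.float64(-225.67), np.int64(20)), (np.float64(-0.0525), np.float64(-177.66), np.int64(13))]
yel 44 [-1.53443085e-02  4.01849553e+02]
yel 37 [-7.88649560e-03  5.50496087e+02]
```

```bash
cat > go.py <<'E'
from h import *
from scipy.spatial.transform import Rotation as Ro
O=np.array([476.8,23.0]); YAW=0.017
def st(x,y): c,s=np.cos(YAW),np.sin(YAW); return O+[c*x-s*y,s*x+c*y]
def tost(p): c,s=np.cos(YAW),np.sin(YAW); d=np.asarray(p)[:2]-O; return np.array([c*d[0]+s*d[1],-s*d[0]+c*d[1]])
def state():
    s=telemetry.sense(); w,x,y,z=s['orientation']; R=Ro.from_quat([x,y,z,w]).as_matrix(); return s,R
def info():
    s,R=state(); g=s['tool_pos']+R[:,1]*bot.grip_point_offset
    print('t',round(s['clock'],2),'grip',g.round(1),'st',tost(g).round(1),'xang',round(np.degrees(np.arctan2(R[1,0],R[0,0])),1),'yax',R[:,1].round(3),'F',s['contact_force'].round(1),'T',s['wrist_torque'].round(2),'open',round(s['opening'],3),'q',s['qpos'].round(2))
    return s,R,g
def plan(p,ang=None):
    """p: grasp point xyz world; ang: deg jaw direction angle (mod 180)"""
    s,R,g=info()
    d=R.T@(np.asarray(p)-g)
    xa=np.degrees(np.arctan2(R[1,0],R[0,0]))
    print('offset m',(d/1000).round(4),'dist',np.linalg.norm(d).round(0),end=' ')
    if ang is not None:
        k=(xa-ang)%180  # spin + = clockwise from above
        print('spin',round(k,1),'or',round(k-180,1))
    else: print()
E
python3 -c "
from go import *
print(st(160,8)); plan([*st(160,8),230],90+14)"
```

```text
[636.64088711  33.71871302]
t 1.0 grip [198.3 566.3 237.4] st [-269.3  548. ] xang 70.7 yax [-0.  0. -1.] F [ 1.1 -0.3 -0.2] T [ 0.01  0.01 -0.04] open 0.999 q [ 1.15  0.13  1.49  0.    1.52 -0.09]
offset m [-0.3578  0.0074 -0.5898] dist 690.0 spin 146.7 or -33.3
```

>>> move_arm --targets '[{"offset": [-0.3578,0.0074,-0.5898],"spin": 146.7,"gripper": 1},{"offset": [-0.3578,0.0074,-0.5898],"spin": 146.7,"gripper": 1},{"offset": [-0.3578,0.0074,-0.5898],"spin": 146.7,"gripper": 1},{"offset": [-0.3578,0.0074,-0.5898],"spin": 146.7,"gripper": 1},{"offset": [-0.3578,0.0074,-0.5898],"spin": 146.7,"gripper": 1},{"offset": [-0.3578,0.0074,-0.5898],"spin": 146.7,"gripper": 1},{"offset": [-0.3578,0.0074,-0.5898],"spin": 146.7,"gripper": 1},{"offset": [-0.3578,0.0074,-0.5898],"spin": 146.7,"gripper": 1},{"offset": [-0.3578,0.0074,-0.5898],"spin": 146.7,"gripper": 1},{"offset": [-0.3578,0.0074,-0.5898],"spin": 146.7,"gripper": 1},{"offset": [-0.3578,0.0074,-0.5898],"spin": 146.7,"gripper": 1},{"offset": [-0.3578,0.0074,-0.5898],"spin": 146.7,"gripper": 1},{"offset": [-0.3578,0.0074,-0.5898],"spin": 146.7,"gripper": 1},{"offset": [-0.3578,0.0074,-0.5898],"spin": 146.7,"gripper": 1},{"offset": [-0.3578,0.0074,-0.5898],"spin": 146.7,"gripper": 1},{"offset": [-0.3578,0.0074,-0.5898],"spin": 146.7,"gripper": 1},{"offset": [-0.3578,0.0074,-0.5898],"spin": 146.7,"gripper": 1},{"offset": [-0.3578,0.0074,-0.5898],"spin": 146.7,"gripper": 1},{"offset": [-0.3578,0.0074,-0.5898],"spin": 146.7,"gripper": 1}]'

```text
clock: 2.9
tool_pos: [636.7, 33.8, 397.3]
orientation: [-0.558, 0.558, -0.434, 0.434]
contact_force: [0.2, -1.1, -0.1]
opening: 1.0
```

```bash
python3 -c "
from go import *
plan([*st(160,8),181],104)"
```

```text
t 2.9 grip [636.6  33.8 230. ] st [160.   8.] xang -75.8 yax [-0.  0. -1.] F [ 0.2 -1.1 -0.1] T [0.03 0.17 0.01] open 1.0 q [-0.03  0.23  1.38  0.    1.52  1.29]
offset m [ 0.     0.049 -0.   ] dist 49.0 spin 0.2 or -179.8
```

>>> move_arm --targets '[{"offset": [0,0.025,0],"spin": 0,"gripper": 1},{"offset": [0,0.049,0],"spin": 0,"gripper": 1},{"offset": [0,0.049,0],"spin": 0,"gripper": 0.3},{"offset": [0,0.049,0],"spin": 0,"gripper": 0.05},{"offset": [0,0.049,0],"spin": 0,"gripper": 0.05},{"offset": [0,0.049,0],"spin": 0,"gripper": 0.05},{"offset": [0,0.049,0],"spin": 0,"gripper": 0.05},{"offset": [0,0.049,0],"spin": 0,"gripper": 0.05}]' --squeeze 25

```text
clock: 3.7
tool_pos: [636.9, 33.7, 349.1]
orientation: [0.558, -0.557, 0.435, -0.436]
contact_force: [0.7, 0.4, 0.7]
opening: 0.533
```

```bash
python3 -c "
from go import *
info()"
```

```text
t 3.7 grip [637.   33.7 181.8] st [160.4   8. ] xang -76.0 yax [ 0.001 -0.    -1.   ] F [0.7 0.4 0.7] T [-0.06  0.12  0.02] open 0.533 q [-0.03  0.26  1.44 -0.    1.44  1.3 ]
```

>>> move_arm --targets '[{"offset": [0,0,0],"spin": 0,"gripper": 0.0},{"offset": [0,0,0],"spin": 0,"gripper": 0.0},{"offset": [0,0,0],"spin": 0,"gripper": 0.0},{"offset": [0,0,0],"spin": 0,"gripper": 0.0},{"offset": [0,0,0],"spin": 0,"gripper": 0.0},{"offset": [0,0,0],"spin": 0,"gripper": 0.0},{"offset": [0,0,0],"spin": 0,"gripper": 0.0}]'

```text
clock: 4.4
tool_pos: [636.8, 33.2, 348.3]
orientation: [-0.557, 0.557, -0.435, 0.436]
contact_force: [1.2, -5.1, -0.4]
opening: 0.128
```

```bash
python3 -c "
from go import *
info()"
```

```text
t 4.4 grip [636.8  33.  181. ] st [160.1   7.3] xang -76.0 yax [ 0.    -0.001 -1.   ] F [ 1.2 -5.1 -0.4] T [-0.86 -0.02  0.03] open 0.128 q [-0.03  0.26  1.44 -0.    1.44  1.3 ]
```

>>> move_arm --targets '[{"offset": [0,0,0],"spin": -8,"gripper": 0.0},{"offset": [0,0,0],"spin": -16,"gripper": 0.0},{"offset": [0,0,0],"spin": -24,"gripper": 0.0},{"offset": [0,0,0],"spin": -32,"gripper": 0.0},{"offset": [0,0,0],"spin": -40,"gripper": 0.0},{"offset": [0,0,0],"spin": -48,"gripper": 0.0},{"offset": [0,0,0],"spin": -56,"gripper": 0.0},{"offset": [0,0,0],"spin": -64,"gripper": 0.0},{"offset": [0,0,0],"spin": -70,"gripper": 0.0},{"offset": [0,0,0],"spin": -75,"gripper": 0.0},{"offset": [0,0,0],"spin": -75,"gripper": 0.0},{"offset": [0,0,0],"spin": -75,"gripper": 0.0}]'

```text
clock: 5.6
tool_pos: [636.5, 33.8, 348.3]
orientation: [0.707, -0.707, 0.007, -0.007]
contact_force: [-2.8, -0.5, 0.4]
opening: 0.128
```

```bash
python3 -c "
from go import *
info()"
```

```text
t 5.6 grip [636.3  33.8 181. ] st [159.7   8.1] xang -1.1 yax [-0.001  0.    -1.   ] F [-2.8 -0.5  0.4] T [-0.33  0.53  0.07] open 0.128 q [-0.03  0.26  1.44  0.    1.44 -0.01]
```

>>> move_arm --targets '[{"offset": [0,0,0],"spin": -75,"gripper": 0.6},{"offset": [0,0,0],"spin": 0,"gripper": 0.6},{"offset": [0,0,0],"spin": 0,"gripper": 0.6},{"offset": [0,0,0],"spin": 0,"gripper": 0.6},{"offset": [0,-0.04,0],"spin": 0,"gripper": 0.6},{"offset": [0,-0.06,0],"spin": 0,"gripper": 0.6}]'

```text
clock: 6.2
tool_pos: [636.9, 33.8, 410.7]
orientation: [0.707, -0.707, 0.005, -0.006]
contact_force: [0.7, 0.3, 0.8]
opening: 0.581
```

```bash
python3 -c "
from go import *
plan([571,-395.2,215],-69.5)
from fit import *
P,h,u,v=cloud('top','1')
for b in ((415,215,445,245),(60,205,105,240)):
  m=(u>b[0])&(u<b[2])&(v>b[1])&(v<b[3])&(P[:,2]>20); print(P[m].min(0).round(),P[m].max(0).round())
"
```

```text
t 6.2 grip [637.2  33.9 243.4] st [160.5   8.1] xang -0.9 yax [ 0.002  0.    -1.   ] F [0.7 0.3 0.8] T [-0.02  0.04 -0.01] open 0.581 q [-0.03  0.23  1.37  0.    1.54 -0.01]
offset m [-0.0594  0.0281 -0.4301] dist 435.0 spin 68.6 or -111.4
[ 483. -522.   20.] [ 538. -469.   82.]
[484. 483.  20.] [536. 535. 157.]
```

>>> move_arm --targets '[{"offset": [-0.059,0.026,-0.43],"spin": 68.6,"gripper": 0.6},{"offset": [-0.059,0.026,-0.43],"spin": 68.6,"gripper": 0.6},{"offset": [-0.059,0.026,-0.43],"spin": 68.6,"gripper": 0.6},{"offset": [-0.059,0.026,-0.43],"spin": 68.6,"gripper": 0.6},{"offset": [-0.059,0.026,-0.43],"spin": 68.6,"gripper": 0.6},{"offset": [-0.059,0.026,-0.43],"spin": 68.6,"gripper": 0.6},{"offset": [-0.059,0.026,-0.43],"spin": 68.6,"gripper": 0.6},{"offset": [-0.059,0.026,-0.43],"spin": 68.6,"gripper": 0.6},{"offset": [-0.059,0.026,-0.43],"spin": 68.6,"gripper": 0.6},{"offset": [-0.059,0.026,-0.43],"spin": 68.6,"gripper": 0.6},{"offset": [-0.059,0.026,-0.43],"spin": 68.6,"gripper": 0.6}]'

```text
clock: 7.3
tool_pos: [569.9, -395.8, 381.9]
orientation: [0.581, -0.58, 0.404, -0.403]
contact_force: [-0.3, 1.2, 0.2]
opening: 0.603
```

```bash
python3 -c "
from go import *
plan([571,-395.2,22],-69.5)
p,d=grab('top','t2'); p,d=grab('side','s2')
"
```

```text
t 7.3 grip [ 569.9 -395.7  214.6] st [  85.9 -420.2] xang -69.6 yax [-0.     0.001 -1.   ] F [-0.3  1.2  0.2] T [-0.01  0.18 -0.01] open 0.603 q [-0.68  0.39  1.22  0.    1.53  0.53]
offset m [1.000e-04 1.926e-01 1.200e-03] dist 193.0 spin 179.9 or -0.1
```

View pics/t2.png

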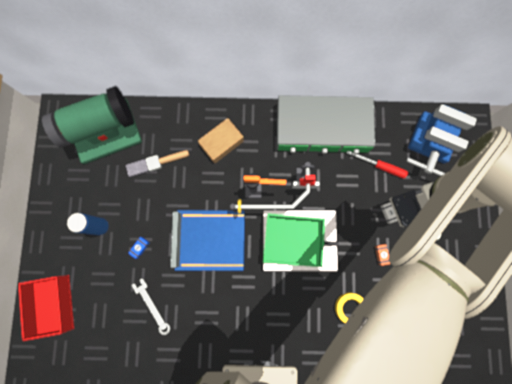

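View pics/s2.png

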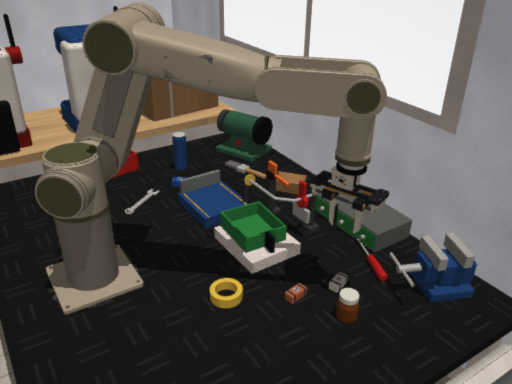

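>>> move_arm --targets '[{"offset": [0.0,0.05,0.001],"spin": 0,"gripper": 0.6},{"offset": [0.0,0.1,0.001],"spin": 0,"gripper": 0.6},{"offset": [0.0,0.15,0.001],"spin": 0,"gripper": 0.6},{"offset": [0.0,0.18,0.001],"spin": 0,"gripper": 0.6},{"offset": [0.0,0.192,0.001],"spin": 0,"gripper": 0.6},{"offset": [0.0,0.192,0.001],"spin": 0,"gripper": 0.2},{"offset": [0.0,0.192,0.001],"spin": 0,"gripper": 0.2},{"offset": [0.0,0.192,0.001],"spin": 0,"gripper": 0.2},{"offset": [0.0,0.192,0.001],"spin": 0,"gripper": 0.2},{"offset": [0.0,0.192,0.001],"spin": 0,"gripper": 0.2},{"offset": [0.0,0.192,0.001],"spin": 0,"gripper": 0.2}]' --squeeze 25

```text
clock: 8.5
tool_pos: [571.9, -395.1, 192.1]
orientation: [0.581, -0.581, 0.403, -0.404]
contact_force: [-0.1, 1.8, 6.4]
opening: 0.322
```

```bash
python3 -c "
from go import *
info()
TY=-4.04; C=np.array([476,-91.5])
r=np.radians(TY); R=np.array([[np.cos(r),-np.sin(r)],[np.sin(r),np.cos(r)]])
for q in ((-31,36),(31,0),(-31,-36)): print(q,C+R@np.array(q))
t=C+R@np.array([31,0])
plan([*t,160],-94)
"
```

```text
t 8.5 grip [ 572.3 -395.3   24.8] st [  88.4 -419.8] xang -69.6 yax [ 0.002 -0.001 -1.   ] F [-0.1  1.8  6.4] T [0.26 0.04 0.01] open 0.322 q [-0.68  0.55  1.37  0.    1.22  0.54]
(-31, 36) [447.61333561 -53.40541659]
(31, 0) [506.92296835 -93.68403952]
(-31, -36) [ 442.54072769 -125.22650437]
t 8.5 grip [ 572.3 -395.3   24.8] st [  88.4 -419.8] xang -69.6 yax [ 0.002 -0.001 -1.   ] F [-0.1  1.8  6.4] T [0.26 0.04 0.01] open 0.322 q [-0.68  0.55  1.37  0.    1.22  0.54]
offset m [-0.3052 -0.1357  0.0441] dist 337.0 spin 24.4 or -155.6
```

>>> move_arm --targets '[{"offset": [0,-0.03,0],"spin": 0,"gripper": 0.2},{"offset": [0,-0.08,0],"spin": 0,"gripper": 0.2},{"offset": [0,-0.13,0],"spin": 0,"gripper": 0.2},{"offset": [-0.045,-0.136,0.007],"spin": 6,"gripper": 0.2},{"offset": [-0.09,-0.136,0.014],"spin": 12,"gripper": 0.2},{"offset": [-0.13,-0.136,0.02],"spin": 18,"gripper": 0.2},{"offset": [-0.175,-0.136,0.026],"spin": 24.4,"gripper": 0.2},{"offset": [-0.22,-0.136,0.033],"spin": 24.4,"gripper": 0.2},{"offset": [-0.265,-0.136,0.04],"spin": 24.4,"gripper": 0.2},{"offset": [-0.305,-0.136,0.044],"spin": 24.4,"gripper": 0.2},{"offset": [-0.305,-0.136,0.044],"spin": 24.4,"gripper": 0.2},{"offset": [-0.305,-0.136,0.044],"spin": 24.4,"gripper": 0.2}]'

```text
clock: 9.7
tool_pos: [505.9, -92.9, 326.6]
orientation: [-0.483, 0.483, -0.516, 0.517]
contact_force: [0.3, -1.4, -2.3]
opening: 0.322
```

```bash
python3 -c "
from go import *
plan([506.9,-93.7,72],-94)
grab('side','s3')
"
```

```text
t 9.7 grip [506.  -93.  159.3] st [  27.2 -116.5] xang -93.9 yax [ 0.001 -0.    -1.   ] F [ 0.3 -1.4 -2.3] T [-0.    0.16  0.07] open 0.322 q [-0.28 -0.05  1.82 -0.    1.37  1.36]
offset m [0.0006 0.0873 0.0009] dist 87.0 spin 0.1 or -179.9
```

View pics/s3.png

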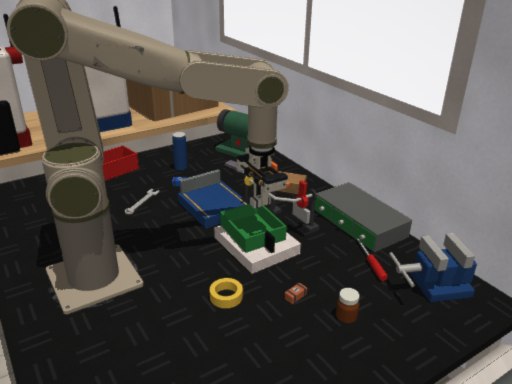

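>>> move_arm --targets '[{"offset": [0,0.04,0.001],"spin": 0,"gripper": 0.2},{"offset": [0,0.07,0.001],"spin": 0,"gripper": 0.2},{"offset": [0,0.083,0.001],"spin": 0,"gripper": 0.2},{"offset": [0,0.087,0.001],"spin": 0,"gripper": 0.2},{"offset": [0,0.087,0.001],"spin": 0,"gripper": 0.2}]'

```text
clock: 10.25
tool_pos: [507.4, -94.5, 239.8]
orientation: [-0.482, 0.482, -0.517, 0.517]
contact_force: [-0.3, 0.2, -1.6]
opening: 0.321
```

```bash
python3 -c "
from go import *
info()
"
```

```text
t 10.25 grip [507.4 -94.5  72.5] st [  28.6 -118. ] xang -94.1 yax [ 0. -0. -1.] F [-0.3  0.2 -1.6] T [-0.04  0.11  0.03] open 0.321 q [-0.28  0.05  1.89 -0.    1.2   1.36]
```

```bash
python3 -c "
from go import *
plan([440.5,-369,160],-79.5)
"
```

```text
t 10.25 grip [507.4 -94.5  72.5] st [  28.6 -118. ] xang -94.1 yax [ 0. -0. -1.] F [-0.3  0.2 -1.6] T [-0.04  0.11  0.03] open 0.321 q [-0.28  0.05  1.89 -0.    1.2   1.36]
offset m [ 0.2785 -0.0875 -0.0474] dist 296.0 spin 165.4 or -14.6
```

>>> move_arm --targets '[{"offset": [0,0.001,0],"spin": 0,"gripper": 0.45},{"offset": [0,0.001,0],"spin": 0,"gripper": 0.45},{"offset": [0,0,0],"spin": 0,"gripper": 0.45},{"offset": [0,-0.04,0],"spin": 0,"gripper": 0.45},{"offset": [0,-0.09,0],"spin": 0,"gripper": 0.6},{"offset": [0.05,-0.088,0.016],"spin": -4,"gripper": 0.6},{"offset": [0.1,-0.088,0.03],"spin": -8,"gripper": 0.6},{"offset": [0.15,-0.088,0.045],"spin": -14.6,"gripper": 0.6},{"offset": [0.2,-0.088,0.06],"spin": -14.6,"gripper": 0.6},{"offset": [0.25,-0.088,0.075],"spin": -14.6,"gripper": 0.6},{"offset": [0.279,-0.088,0.086],"spin": -14.6,"gripper": 0.6},{"offset": [0.279,-0.088,0.086],"spin": -14.6,"gripper": 0.6}]'

```text
clock: 11.45
tool_pos: [573.1, -383.0, 326.3]
orientation: [-0.543, 0.544, -0.453, 0.453]
contact_force: [-0.7, 0.3, -0.1]
opening: 0.597
```

```bash
python3 -c "
from go import *
plan([440.5,-369,24],-79.5)
grab('side','s4');grab('top','t4')
"
```

```text
t 11.45 grip [ 573.  -383.2  159. ] st [  89.3 -407.8] xang -79.6 yax [-0.    -0.001 -1.   ] F [-0.7  0.3 -0.1] T [0.   0.19 0.03] open 0.597 q [-0.66  0.41  1.3  -0.    1.43  0.73]
offset m [-0.0379  0.1351 -0.1277] dist 190.0 spin 179.9 or -0.1
```

View pics/s4.png

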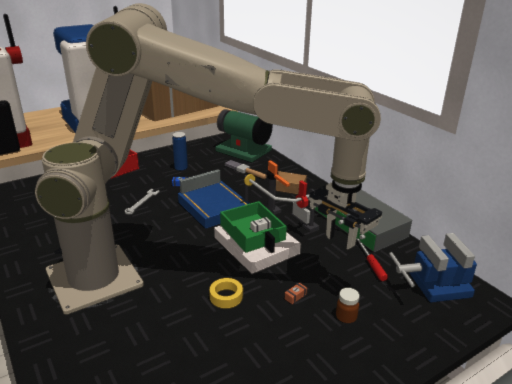

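View pics/t4.png

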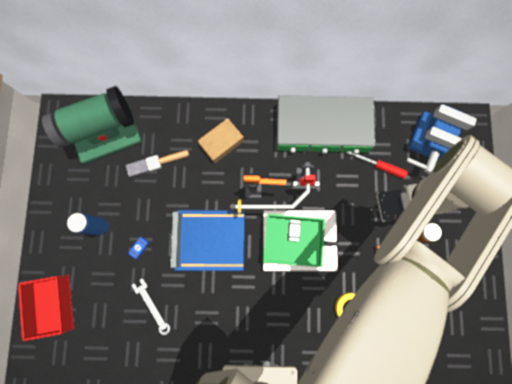

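>>> move_arm --targets '[{"offset": [-0.014,0,-0.048],"spin": 0,"gripper": 0.6},{"offset": [-0.028,0,-0.096],"spin": 0,"gripper": 0.6},{"offset": [-0.038,0.03,-0.128],"spin": 0,"gripper": 0.6},{"offset": [-0.038,0.08,-0.128],"spin": 0,"gripper": 0.6},{"offset": [-0.038,0.115,-0.128],"spin": 0,"gripper": 0.6},{"offset": [-0.038,0.135,-0.128],"spin": 0,"gripper": 0.6},{"offset": [-0.038,0.136,-0.128],"spin": 0,"gripper": 0.2},{"offset": [-0.038,0.136,-0.128],"spin": 0,"gripper": 0.2},{"offset": [-0.038,0.136,-0.128],"spin": 0,"gripper": 0.2},{"offset": [-0.038,0.136,-0.128],"spin": 0,"gripper": 0.2},{"offset": [-0.038,0.136,-0.128],"spin": 0,"gripper": 0.2},{"offset": [-0.038,0.136,-0.128],"spin": 0,"gripper": 0.2}]' --squeeze 25

```text
clock: 12.75
tool_pos: [441.5, -364.9, 193.7]
orientation: [0.544, -0.544, 0.45, -0.453]
contact_force: [0.5, 1.7, 8.3]
opening: 0.321
```

```bash
python3 -c "
from go import *
plan([442.5,-125.2,160],-94)
"
```

```text
t 12.75 grip [ 442.  -365.3   26.4] st [ -41.4 -387.6] xang -79.4 yax [ 0.003 -0.002 -1.   ] F [0.5 1.7 8.3] T [0.23 0.15 0.05] open 0.321 q [-0.78  0.26  1.75  0.    1.13  0.61]
offset m [-0.2355 -0.1342  0.045 ] dist 275.0 spin 14.6 or -165.4
```

>>> move_arm --targets '[{"offset": [0,-0.03,0],"spin": 0,"gripper": 0.2},{"offset": [0,-0.08,0],"spin": 0,"gripper": 0.2},{"offset": [0,-0.13,0],"spin": 0,"gripper": 0.2},{"offset": [-0.045,-0.134,0.009],"spin": 5,"gripper": 0.2},{"offset": [-0.09,-0.134,0.018],"spin": 10,"gripper": 0.2},{"offset": [-0.14,-0.134,0.027],"spin": 14.6,"gripper": 0.2},{"offset": [-0.19,-0.134,0.036],"spin": 14.6,"gripper": 0.2},{"offset": [-0.225,-0.134,0.043],"spin": 14.6,"gripper": 0.2},{"offset": [-0.2355,-0.134,0.045],"spin": 14.6,"gripper": 0.2},{"offset": [-0.2355,-0.134,0.045],"spin": 14.6,"gripper": 0.2},{"offset": [-0.2355,-0.134,0.045],"spin": 14.6,"gripper": 0.2}]'

```text
clock: 13.85
tool_pos: [441.6, -125.2, 325.7]
orientation: [-0.482, 0.482, -0.517, 0.517]
contact_force: [0.5, -0.7, -1.2]
opening: 0.321
```

```bash
python3 -c "
from go import *
plan([442.5,-125.2,73],-94)
"
```

```text
t 13.85 grip [ 441.7 -125.3  158.4] st [ -37.6 -147.7] xang -94.0 yax [ 0.001 -0.001 -1.   ] F [ 0.5 -0.7 -1.2] T [-0.01  0.14 -0.03] open 0.321 q [-0.39 -0.21  1.96 -0.    1.39  1.25]
offset m [-0.0002  0.0854  0.0007] dist 85.0 spin 0.0 or -180.0
```

Lower, release and rise again.

>>> move_arm --targets '[{"offset": [0,0.04,0.001],"spin": 0,"gripper": 0.2},{"offset": [0,0.07,0.001],"spin": 0,"gripper": 0.2},{"offset": [0,0.082,0.001],"spin": 0,"gripper": 0.2},{"offset": [0,0.086,0.001],"spin": 0,"gripper": 0.2},{"offset": [0,0.086,0.001],"spin": 0,"gripper": 0.2},{"offset": [0,0.086,0.001],"spin": 0,"gripper": 0.44},{"offset": [0,0.086,0.001],"spin": 0,"gripper": 0.44},{"offset": [0,0.086,0.001],"spin": 0,"gripper": 0.44},{"offset": [0,0.04,0.001],"spin": 0,"gripper": 0.44},{"offset": [0,0,0.001],"spin": 0,"gripper": 0.6},{"offset": [0,-0.04,0.001],"spin": 0,"gripper": 0.6}]'

```text
clock: 14.95
tool_pos: [442.3, -124.5, 367.1]
orientation: [-0.482, 0.482, -0.517, 0.517]
contact_force: [0.6, 0.0, 0.0]
opening: 0.563
```

```bash
python3 -c "
from go import *
grab('side','s5');p,d=grab('top','t5')
from fit import *
P,h,u,v=cloud('top','5') if 0 else (None,)*4
np.savez('/tmp/top5.npz',p=p,d=d)
P,h,u,v=cloud('top','5');x,y,z=P.T
m=(abs(x-460)<80)&(abs(y-370)<80)&(z>18)&(z<35)&(h[:,0]>95)&(h[:,0]<130); print(m.sum(),rect(P[m]),P[m].mean(0))
plan([446.5,380,160],57)
"
```

```text
191 (array([447.4, 379.4]), array([31.1, 59.6]), 54.43) [446.71460127 378.53636359  26.56201811]
t 15.05 grip [ 445.9 -126.   205.1] st [ -33.4 -148.4] xang -94.0 yax [ 0.01  -0.004 -1.   ] F [0.7 0.2 1.1] T [-0.04  0.08  0.01] open 0.591 q [-0.39 -0.24  1.91 -0.    1.47  1.25]
offset m [-0.5049  0.0429 -0.0351] dist 508.0 spin 29.0 or -151.0
```

View pics/s5.png

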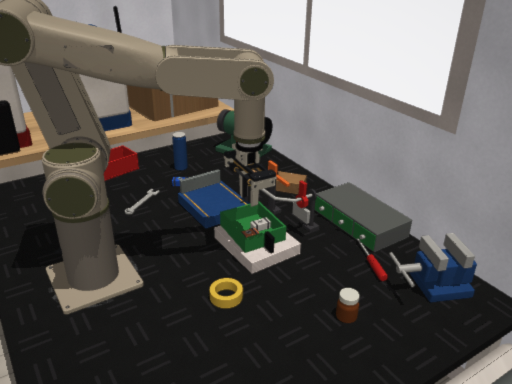

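>>> move_arm --targets '[{"offset": [-0.505,0.03,-0.0351],"spin": -150.5,"gripper": 0.6},{"offset": [-0.505,0.03,-0.0351],"spin": -150.5,"gripper": 0.6},{"offset": [-0.505,0.03,-0.0351],"spin": -150.5,"gripper": 0.6},{"offset": [-0.505,0.03,-0.0351],"spin": -150.5,"gripper": 0.6},{"offset": [-0.505,0.03,-0.0351],"spin": -150.5,"gripper": 0.6},{"offset": [-0.505,0.03,-0.0351],"spin": -150.5,"gripper": 0.6},{"offset": [-0.505,0.03,-0.0351],"spin": -150.5,"gripper": 0.6},{"offset": [-0.505,0.03,-0.0351],"spin": -150.5,"gripper": 0.6},{"offset": [-0.505,0.03,-0.0351],"spin": -150.5,"gripper": 0.6},{"offset": [-0.505,0.03,-0.0351],"spin": -150.5,"gripper": 0.6},{"offset": [-0.505,0.03,-0.0351],"spin": -150.5,"gripper": 0.6},{"offset": [-0.505,0.03,-0.0351],"spin": -150.5,"gripper": 0.6},{"offset": [-0.505,0.03,-0.0351],"spin": -150.5,"gripper": 0.6},{"offset": [-0.505,0.03,-0.0351],"spin": -150.5,"gripper": 0.6},{"offset": [-0.505,0.03,-0.0351],"spin": -150.5,"gripper": 0.6},{"offset": [-0.505,0.03,-0.0351],"spin": -150.5,"gripper": 0.6},{"offset": [-0.505,0.03,-0.0351],"spin": -150.5,"gripper": 0.6},{"offset": [-0.505,0.03,-0.0351],"spin": -150.5,"gripper": 0.6},{"offset": [-0.505,0.03,-0.0351],"spin": -150.5,"gripper": 0.6}]'

```text
clock: 16.95
tool_pos: [442.6, 381.6, 334.8]
orientation: [-0.623, 0.623, 0.335, -0.335]
contact_force: [0.5, -0.0, -0.5]
opening: 0.597
```

```bash
python3 -c "
from go import *
plan([447,379,25],56)
grab('top','t6')
"
```

```text
t 16.95 grip [442.5 381.5 167.5] st [-28.2 359.1] xang 56.6 yax [-0. -0. -1.] F [ 0.5 -0.  -0.5] T [ 0.03 -0.01  0.  ] open 0.597 q [ 0.62  0.13  1.62 -0.    1.39 -0.36]
offset m [ 0.0004  0.1425 -0.0052] dist 143.0 spin 0.6 or -179.4
```

View pics/t6.png

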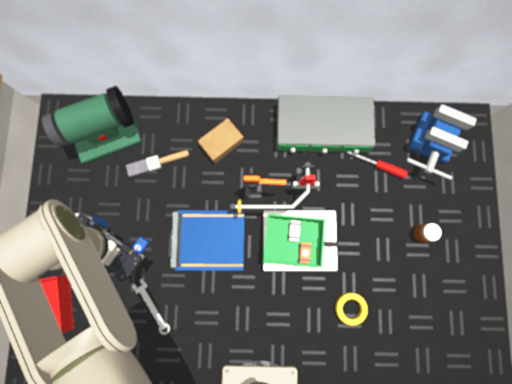

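```bash
python3 -c "
from fit import *
for t in ('top1','top5','t6'):
  z=np.load(f'/tmp/{t}.npz');p,d=z['p'],z['d'];hs=cv2.cvtColor(p,cv2.COLOR_RGB2HSV)
  m=(hs[...,0]>105)&(hs[...,0]<125)&(hs[...,1]>150)&(hs[...,2]>60); m[:, :120]=0;m[:,165:]=0;m[:225]=0;m[270:]=0
  v,u=np.nonzero(m);print(t,len(u),u.min(),u.max(),v.min(),v.max()); P=back('top',u,v,d[v,u]);k=P[:,2]>20;print(P[k].min(0),P[k].max(0))
"
```

```text
top1 124 128 148 237 258
[417.159015   352.5854598   20.15297451] [478.0485346  405.25308019  32.08724327]
top5 131 128 148 237 258
[417.27616833 353.98248751  20.12865135] [477.99137386 405.04088704  30.91145446]
t6 91 132 148 237 253
[429.37944729 302.50789503  20.56272067] [478.07318067 393.35259855 270.33848424]
```

Unmoved. Grasp it.

>>> move_arm --targets '[{"offset": [0,0.05,-0.005],"spin": 0.5,"gripper": 0.6},{"offset": [0,0.1,-0.005],"spin": 0.5,"gripper": 0.6},{"offset": [0,0.13,-0.005],"spin": 0.5,"gripper": 0.6},{"offset": [0,0.142,-0.005],"spin": 0.5,"gripper": 0.6},{"offset": [0,0.142,-0.005],"spin": 0.5,"gripper": 0.2},{"offset": [0,0.142,-0.005],"spin": 0.5,"gripper": 0.2},{"offset": [0,0.142,-0.005],"spin": 0.5,"gripper": 0.2},{"offset": [0,0.142,-0.005],"spin": 0.5,"gripper": 0.2},{"offset": [0,0.142,-0.005],"spin": 0.5,"gripper": 0.2},{"offset": [0,0.142,-0.005],"spin": 0.5,"gripper": 0.2}]' --squeeze 25

```text
clock: 18.0
tool_pos: [447.8, 379.6, 195.8]
orientation: [0.625, -0.624, -0.333, 0.331]
contact_force: [-0.6, -0.6, 6.5]
opening: 0.324
```

```bash
python3 -c "
from go import *
plan([447.6,-53.4,160],86)
"
```

```text
t 18.0 grip [448.3 379.9  28.5] st [-22.4 357.4] xang 56.0 yax [ 0.003  0.002 -1.   ] F [-0.6 -0.6  6.5] T [-0.2   0.16 -0.02] open 0.324 q [ 0.62  0.29  1.71 -0.    1.14 -0.36]
offset m [-0.3592 -0.1325 -0.2419] dist 453.0 spin 150.0 or -30.0
```

>>> move_arm --targets '[{"offset": [0,-0.03,0],"spin": 0,"gripper": 0.2},{"offset": [0,-0.08,0],"spin": 0,"gripper": 0.2},{"offset": [0,-0.13,0],"spin": 0,"gripper": 0.2},{"offset": [-0.036,-0.133,-0.024],"spin": -3,"gripper": 0.2},{"offset": [-0.072,-0.133,-0.048],"spin": -6,"gripper": 0.2},{"offset": [-0.108,-0.133,-0.073],"spin": -9,"gripper": 0.2},{"offset": [-0.144,-0.133,-0.097],"spin": -12,"gripper": 0.2},{"offset": [-0.18,-0.133,-0.121],"spin": -15,"gripper": 0.2},{"offset": [-0.216,-0.133,-0.145],"spin": -18,"gripper": 0.2},{"offset": [-0.252,-0.133,-0.17],"spin": -21,"gripper": 0.2},{"offset": [-0.288,-0.133,-0.194],"spin": -24,"gripper": 0.2},{"offset": [-0.324,-0.133,-0.218],"spin": -27,"gripper": 0.2},{"offset": [-0.35,-0.133,-0.236],"spin": -30,"gripper": 0.2},{"offset": [-0.359,-0.133,-0.242],"spin": -30,"gripper": 0.2},{"offset": [-0.359,-0.133,-0.242],"spin": -30,"gripper": 0.2},{"offset": [-0.359,-0.133,-0.242],"spin": -30,"gripper": 0.2}]'

```text
clock: 19.6
tool_pos: [446.8, -53.4, 326.5]
orientation: [0.517, -0.517, -0.482, 0.482]
contact_force: [-0.4, -0.0, -1.3]
opening: 0.319
```

```bash
python3 -c "
from go import *
plan([447.6,-53.4,75],86)
grab('side','s7')
"
```

```text
t 19.6 grip [446.8 -53.3 159.2] st [-31.3 -75.7] xang 85.9 yax [ 0.     0.001 -1.   ] F [-0.4 -0.  -1.3] T [ 0.05  0.01 -0.03] open 0.319 q [-0.23 -0.24  1.99  0.    1.39 -1.73]
offset m [-0.0001  0.0842 -0.0007] dist 84.0 spin 179.9 or -0.1
```

View pics/s7.png

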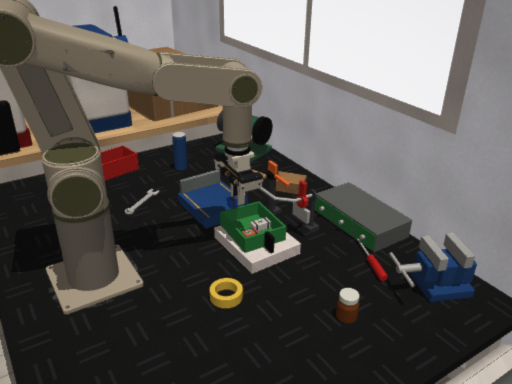

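>>> move_arm --targets '[{"offset": [0,0.04,-0.001],"spin": 0,"gripper": 0.2},{"offset": [0,0.07,-0.001],"spin": 0,"gripper": 0.2},{"offset": [0,0.08,-0.001],"spin": 0,"gripper": 0.2},{"offset": [0,0.084,-0.001],"spin": 0,"gripper": 0.2},{"offset": [0,0.084,-0.001],"spin": 0,"gripper": 0.2},{"offset": [0,0.084,-0.001],"spin": 0,"gripper": 0.44},{"offset": [0,0.084,-0.001],"spin": 0,"gripper": 0.44},{"offset": [0,0.084,-0.001],"spin": 0,"gripper": 0.44},{"offset": [0,0.04,-0.001],"spin": 0,"gripper": 0.44},{"offset": [0,0,-0.001],"spin": 0,"gripper": 0.6},{"offset": [0,-0.05,-0.001],"spin": 0,"gripper": 0.6},{"offset": [0,-0.07,-0.001],"spin": 0,"gripper": 0.6}]'

```text
clock: 20.85
tool_pos: [448.5, -54.3, 402.2]
orientation: [-0.515, 0.519, 0.484, -0.481]
contact_force: [0.6, -0.2, 0.0]
opening: 0.591
```

```bash
python3 -c "
from go import *
info()
p,d=grab('side','s8');p,d=grab('top','t8')
import cv2
for n,b in (('t8',(160,150,350,280)),('s8',(170,150,350,290))):
    p=cv2.imread(f'pics/{n}.png')[b[1]:b[3],b[0]:b[2]]; cv2.imwrite(f'pics/{n}z.png',cv2.resize(p,None,fx=4,fy=4,interpolation=cv2.INTER_CUBIC))
"
```

```text
t 20.85 grip [449.8 -54.6 234.9] st [-28.4 -77.2] xang 86.0 yax [ 0.007 -0.002 -1.   ] F [ 0.6 -0.2  0. ] T [ 0.05 -0.02  0.01] open 0.591 q [-0.23 -0.29  1.89  0.    1.53 -1.74]
```

View pics/t8z.png

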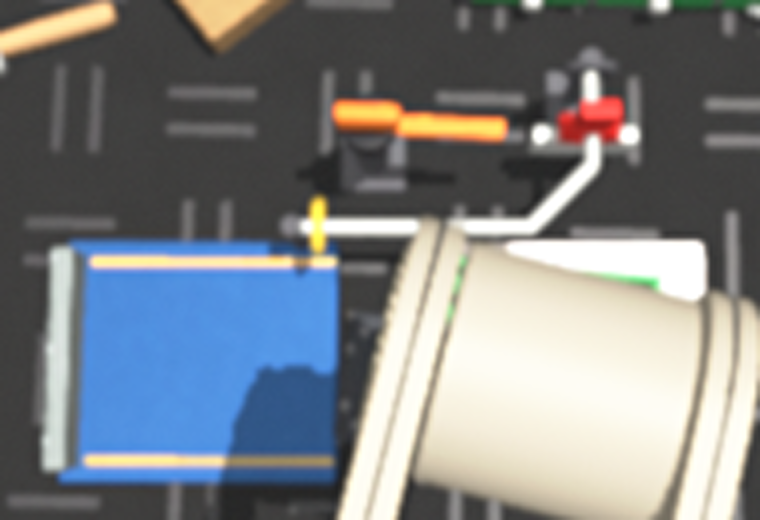

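View pics/s8z.png

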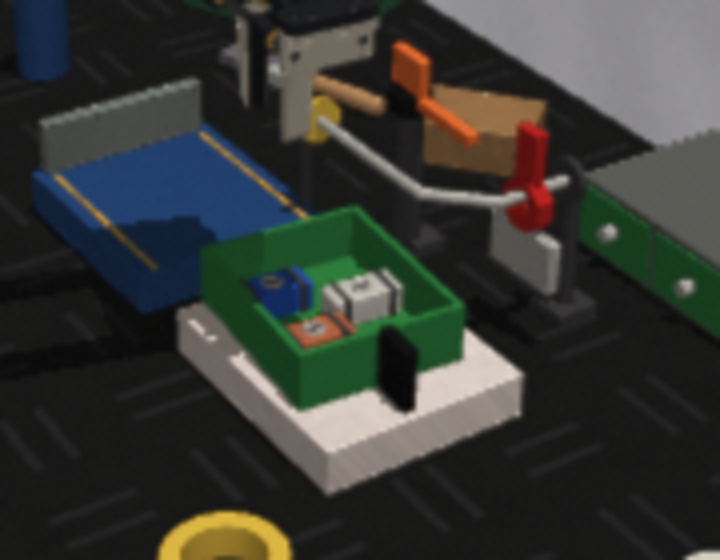

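```bash
python3 -c "
from fit import *; from go import *
z=np.load('/tmp/t6.npz'); np.savez('/tmp/top6.npz',**z)
P,h,u,v=cloud('top','6');x,y,zz=P.T
m=(zz>84)&(zz<105)&(x>380)&(x<580)&(y>-240)&(y<10)
g=m&(h[:,1]>100)
print('rim',rect(P[g]),g.sum())
f=m&(h[:,1]<100)&(y<-180); print('fin',f.sum(),rect(P[f]) if f.sum()>3 else '',P[f].mean(0))
b=(h[:,2]<60)&(zz>50)&(zz<105)&(x>400)&(x<550)&(y>-240)&(y<-170);print(b.sum(),P[b].mean(0),rect(P[b]))
# outer rim edges
print(edges(P[g],-0.0705,1,-70,70,np.array([476,-91.5])),edges(P[g],-0.0705,0,-60,60,np.array([476,-91.5])))
plan([468,-206,150],-4)
"
```

```text
rim (array([475.1, -92.4]), array([169.5, 135.8]), 85.11) 232
fin 57 (array([ 502.9, -197. ]), array([78.1, 32.6]), 1.54) [ 475.25113168 -196.24535274   94.06473513]
0 [nan nan nan] (array([0., 0.]), array([0., 0.]), 0.0)
[(np.float64(-0.0027), np.float64(-66.89), np.int64(17)), (np.float64(0.0071), np.float64(66.48), np.int64(13))] [(np.float64(0.0098), np.float64(-80.82), np.int64(20)), (np.float64(-0.0136), np.float64(82.08), np.int64(20))]
t 20.95 grip [450.1 -54.7 233.9] st [-28.  -77.3] xang 86.0 yax [ 0.008 -0.002 -1.   ] F [ 1.   0.3 -0.3] T [ 0.04  0.05 -0.01] open 0.598 q [-0.23 -0.28  1.89 -0.    1.53 -1.73]
offset m [-0.1495  0.0844 -0.0277] dist 174.0 spin 90.0 or -90.0<string>:9: RuntimeWarning: Mean of empty slice.
  ret = um.true_divide(
```

>>> move_arm --targets '[{"offset": [-0.045,0,-0.01],"spin": 8,"gripper": 0.5},{"offset": [-0.09,0,-0.018],"spin": 16,"gripper": 0.5},{"offset": [-0.135,0.02,-0.025],"spin": 24,"gripper": 0.5},{"offset": [-0.15,0.05,-0.028],"spin": 32,"gripper": 0.5},{"offset": [-0.15,0.07,-0.028],"spin": 40,"gripper": 0.5},{"offset": [-0.15,0.08,-0.028],"spin": 48,"gripper": 0.5},{"offset": [-0.15,0.084,-0.028],"spin": 56,"gripper": 0.5},{"offset": [-0.15,0.084,-0.028],"spin": 64,"gripper": 0.5},{"offset": [-0.15,0.084,-0.028],"spin": 72,"gripper": 0.5},{"offset": [-0.15,0.084,-0.028],"spin": 80,"gripper": 0.5},{"offset": [-0.15,0.084,-0.028],"spin": 88,"gripper": 0.5},{"offset": [-0.15,0.084,-0.028],"spin": 90,"gripper": 0.5},{"offset": [-0.15,0.084,-0.028],"spin": 90,"gripper": 0.5}]'

```text
clock: 22.25
tool_pos: [464.7, -205.5, 310.9]
orientation: [0.707, -0.706, 0.025, -0.024]
contact_force: [-1.1, 0.1, 0.2]
opening: 0.501
```

```bash
python3 -c "
from go import *
plan([468,-206,91],-4)
grab('side','s9')
p=cv2.imread('pics/s9.png')[150:290,170:350]; cv2.imwrite('pics/s9z.png',cv2.resize(p,None,fx=4,fy=4))
"
```

```text
t 22.25 grip [ 464.4 -205.3  143.6] st [ -16.3 -228.1] xang -4.0 yax [-0.002  0.001 -1.   ] F [-1.1  0.1  0.2] T [-0.09  0.13  0.02] open 0.501 q [-0.52 -0.05  1.85 -0.    1.35 -0.45]
offset m [ 0.0037  0.0526 -0.0005] dist 53.0 spin 180.0 or -0.0
```

View pics/s9z.png

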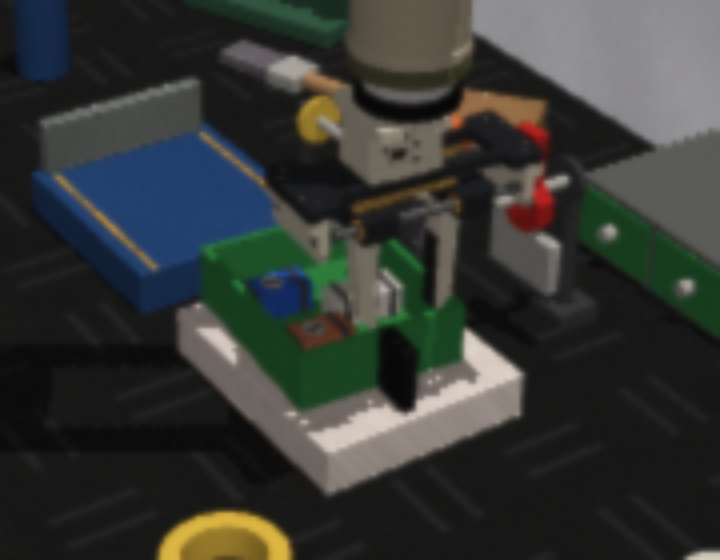

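>>> move_arm --targets '[{"offset": [0.0037,0.03,0],"spin": 0,"gripper": 0.5},{"offset": [0.0037,0.052,0],"spin": 0,"gripper": 0.3},{"offset": [0.0037,0.052,0],"spin": 0,"gripper": 0.2},{"offset": [0.0037,0.052,0],"spin": 0,"gripper": 0.2},{"offset": [0.0037,0.052,0],"spin": 0,"gripper": 0.2},{"offset": [0.0037,0.052,0],"spin": 0,"gripper": 0.2}]' --squeeze 40

```text
clock: 22.9
tool_pos: [469.5, -206.3, 261.9]
orientation: [-0.706, 0.707, -0.024, 0.025]
contact_force: [0.0, -0.5, -0.2]
opening: 0.203
```

```bash
python3 -c "
from go import *
info()
grab('side','s10')
p=cv2.imread('pics/s10.png')[150:290,170:350]; cv2.imwrite('pics/s10z.png',cv2.resize(p,None,fx=4,fy=4))
"
```

```text
t 22.9 grip [ 469.8 -206.5   94.6] st [ -10.9 -229.3] xang -4.0 yax [ 0.002 -0.001 -1.   ] F [ 0.  -0.5 -0.2] T [-0.09  0.08  0.04] open 0.203 q [-0.51  0.01  1.88 -0.    1.25 -0.44]
```

View pics/s10z.png

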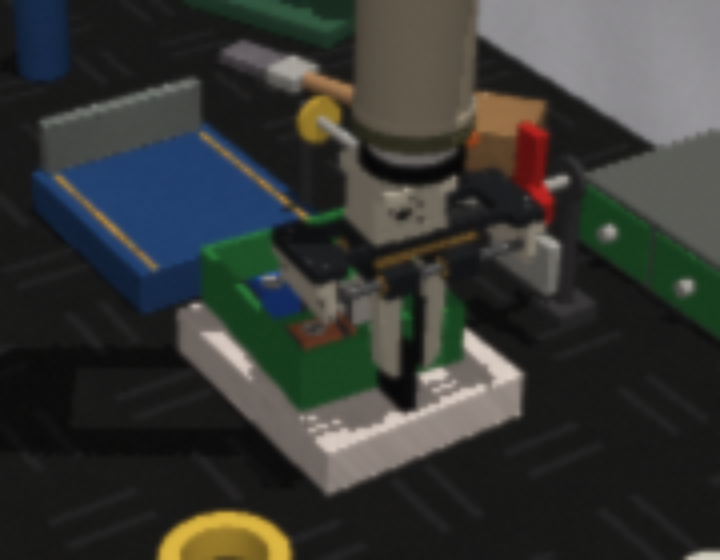

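>>> move_arm --targets '[{"offset": [-0.001,0.003,0],"spin": 0,"gripper": 0.2},{"offset": [-0.001,0.003,0],"spin": 0,"gripper": 0.2},{"offset": [-0.001,0.003,0],"spin": 0,"gripper": 0.0},{"offset": [-0.001,0.003,0],"spin": 0,"gripper": 0.0},{"offset": [-0.001,0.003,0],"spin": 0,"gripper": 0.0},{"offset": [-0.001,0.003,0],"spin": 0,"gripper": 0.0},{"offset": [-0.001,0.003,0],"spin": 0,"gripper": 0.0}]' --squeeze 40

```text
clock: 23.65
tool_pos: [467.9, -205.9, 257.4]
orientation: [-0.707, 0.707, -0.025, 0.025]
contact_force: [0.2, -0.1, -0.1]
opening: 0.127
```

```bash
python3 -c "
from go import *
info()
grab('side','s11'); grab('top','t11')
p=cv2.imread('pics/t11.png')[150:290,160:350]; cv2.imwrite('pics/t11z.png',cv2.resize(p,None,fx=4,fy=4))
"
```

```text
t 23.65 grip [ 467.9 -205.9   90.1] st [ -12.7 -228.7] xang -4.0 yax [ 0. -0. -1.] F [ 0.2 -0.1 -0.1] T [-0.05  0.06 -0.07] open 0.127 q [-0.51  0.01  1.89 -0.    1.24 -0.45]
```

View pics/t11z.png

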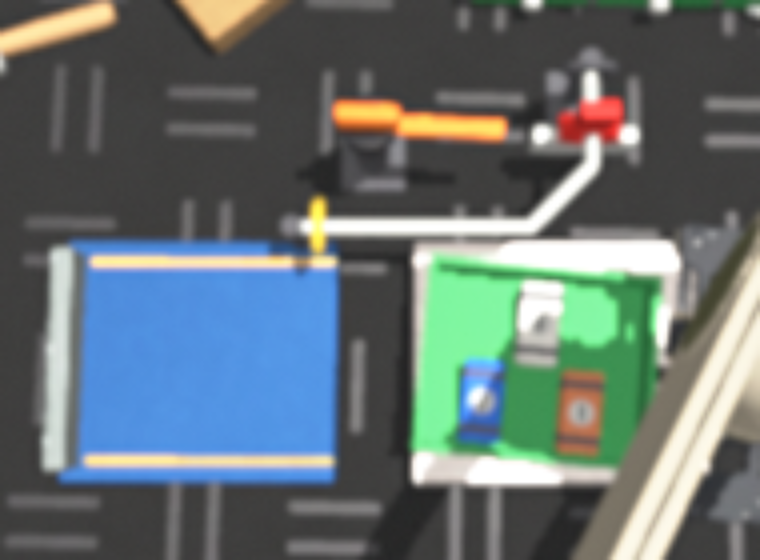

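```bash
python3 -c "
from go import *
print('home',st(0,26))
for q in ((0,-215),(0,-30)): plan([*st(*q),90],0.97)
"
```

```text
home [476.35802129  48.99624309]
t 23.75 grip [ 467.9 -205.9   90. ] st [ -12.8 -228.7] xang -4.0 yax [-0.  0. -1.] F [-0.2 -1.  -0.4] T [-0.02  0.04 -0.02] open 0.128 q [-0.51  0.01  1.89  0.    1.24 -0.45]
offset m [0.0115 0.     0.0147] dist 19.0 spin 175.0 or -5.0
t 23.75 grip [ 467.9 -205.9   90. ] st [ -12.8 -228.7] xang -4.0 yax [-0.  0. -1.] F [-0.2 -1.  -0.4] T [-0.02  0.04 -0.02] open 0.128 q [-0.51  0.01  1.89  0.    1.24 -0.45]
offset m [-0.0045  0.      0.199 ] dist 199.0 spin 175.0 or -5.0
```

>>> move_arm --targets '[{"offset": [0.001,0,0.001],"spin": -0.5,"gripper": 0.0},{"offset": [0.0025,0,0.003],"spin": -1.0,"gripper": 0.0},{"offset": [0.004,0,0.005],"spin": -1.7,"gripper": 0.0},{"offset": [0.0055,0,0.007],"spin": -2.4,"gripper": 0.0},{"offset": [0.007,0,0.009],"spin": -3.0,"gripper": 0.0},{"offset": [0.0085,0,0.011],"spin": -3.7,"gripper": 0.0},{"offset": [0.0095,0,0.013],"spin": -4.3,"gripper": 0.0},{"offset": [0.0115,0,0.0147],"spin": -5.0,"gripper": 0.0},{"offset": [0.0115,0,0.0147],"spin": -5.0,"gripper": 0.0},{"offset": [0.0115,0,0.0147],"spin": -5.0,"gripper": 0.0}]' --squeeze 45

```text
clock: 24.75
tool_pos: [480.6, -191.7, 257.3]
orientation: [0.707, -0.707, -0.006, 0.006]
contact_force: [0.4, 0.1, -0.7]
opening: 0.126
```

```bash
python3 -c "
from go import *; from fit import *
plan([*st(0,20),90],.97)
p,d=grab('top','t12');np.savez('/tmp/top12.npz',p=p,d=d)
P,h,u,v=cloud('top','12');x,y,z=P.T
g=(z>84)&(z<100)&(x>380)&(x<580)&(y>-240)&(y<40)&(h[:,0]>45)&(h[:,0]<80)&(h[:,1]>100)
print(rect(P[g]),tost(rect(P[g])[0]))
c=np.array([476,-91.5]); print(edges(P[g],.017,1,-60,70,c),edges(P[g],.017,0,-60,60,c))
p=cv2.imread('pics/t12.png')[150:290,160:350]; cv2.imwrite('pics/t12z.png',cv2.resize(p,None,fx=4,fy=4))
"
```

```text
t 24.75 grip [ 480.7 -191.6   90. ] st [ 2.000e-01 -2.146e+02] xang 1.0 yax [ 0.     0.001 -1.   ] F [ 0.4  0.1 -0.7] T [-0.08 -0.11  0.04] open 0.126 q [-0.48  0.03  1.87  0.    1.24 -0.5 ]
offset m [-0.000e+00  2.000e-04  2.346e-01] dist 235.0 spin 0.0 or -180.0
(array([479.4, -76.1]), array([137.8, 167.3]), 1.19) [  0.91500545 -99.12987827]Traceback (most recent call last):
  File "<string>", line 8, in <module>
    c=np.array([476,-91.5]); print(edges(P[g],.017,1,-60,70,c),edges(P[g],.017,0,-60,60,c))
                                                               ~~~~~^^^^^^^^^^^^^^^^^^^^^^
  File "fit.py", line 17, in edges
    q=np.polyfit(X[k],Y[k],1); out.append((round(q[0],4),round(np.polyval(q,0),2),k.sum()))
    raise TypeError("expected non-empty vector for x")
TypeError: expected non-empty vector for x
```

>>> move_arm --targets '[{"offset": [0,0,0.005],"spin": 0,"gripper": 0.0},{"offset": [0,0,0.015],"spin": 0,"gripper": 0.0},{"offset": [0,0,0.025],"spin": 0,"gripper": 0.0},{"offset": [0,0,0.035],"spin": 0,"gripper": 0.0},{"offset": [0,0,0.045],"spin": 0,"gripper": 0.0},{"offset": [0,0,0.055],"spin": 0,"gripper": 0.0},{"offset": [0,0,0.065],"spin": 0,"gripper": 0.0},{"offset": [0,0,0.075],"spin": 0,"gripper": 0.0},{"offset": [0,0,0.085],"spin": 0,"gripper": 0.0},{"offset": [0,0,0.095],"spin": 0,"gripper": 0.0}]' --squeeze 45

```text
clock: 25.8
tool_pos: [478.7, -96.2, 257.3]
orientation: [0.707, -0.707, -0.006, 0.006]
contact_force: [0.4, -4.4, -0.7]
opening: 0.127
```

```bash
cat > trayfit.py <<'E'
from go import *; from fit import *
import sys
t=sys.argv[1]
plan([*st(0,24),90],.97)
for n in ('top','side'):
    p,d=grab(n,n+t)
    P,h,u,v=cloud(n,t);x,y,z=P.T
    g=(z>84)&(z<100)&(x>380)&(x<580)&(y>-240)&(y<250)&(h[:,0]>45)&(h[:,0]<80)&(h[:,1]>100)
    print(n,g.sum(),rect(P[g]),tost(rect(P[g])[0]),np.median(P[g][:,2]))
    b=(150,290,160,350); q=p[b[0]:b[1],b[2]:b[3],::-1]; cv2.imwrite(f'pics/{n}{t}z.png',cv2.resize(q,None,fx=4,fy=4))
E
python3 trayfit.py 13
```

```text
t 25.8 grip [478.7 -96.2  90. ] st [-1.000e-01 -1.192e+02] xang 1.0 yax [-0.  0. -1.] F [ 0.4 -4.4 -0.7] T [-0.68  0.1   0.01] open 0.127 q [-0.3  -0.05  1.95 -0.    1.24 -0.32]
offset m [0.0002 0.     0.1432] dist 143.0 spin 0.0 or -180.0
top 288 (array([477.5,  20.8]), array([138. , 164.6]), 1.22) [ 0.66250065 -2.21158153] 90.05895656533866
side 230 (array([474. ,  16.8]), array([145.8, 179.5]), 2.77) [-2.90499033 -6.15150641] 89.84198647843996
```

View pics/side13z.png

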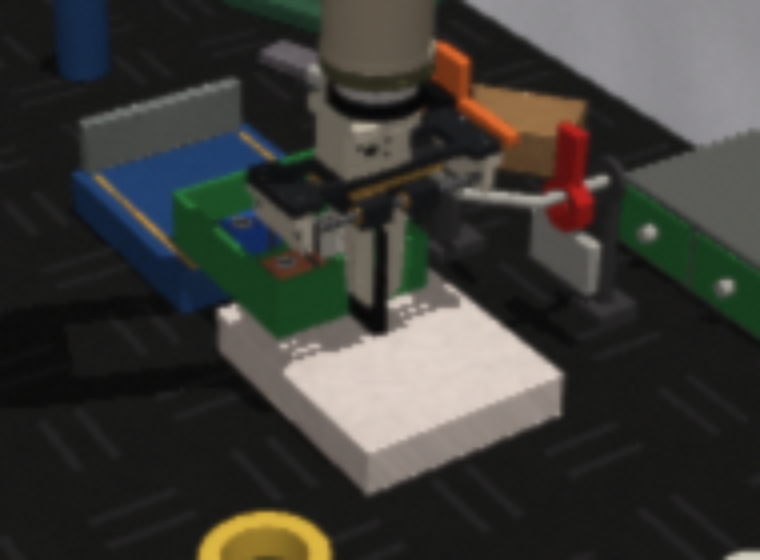

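View pics/top13z.png

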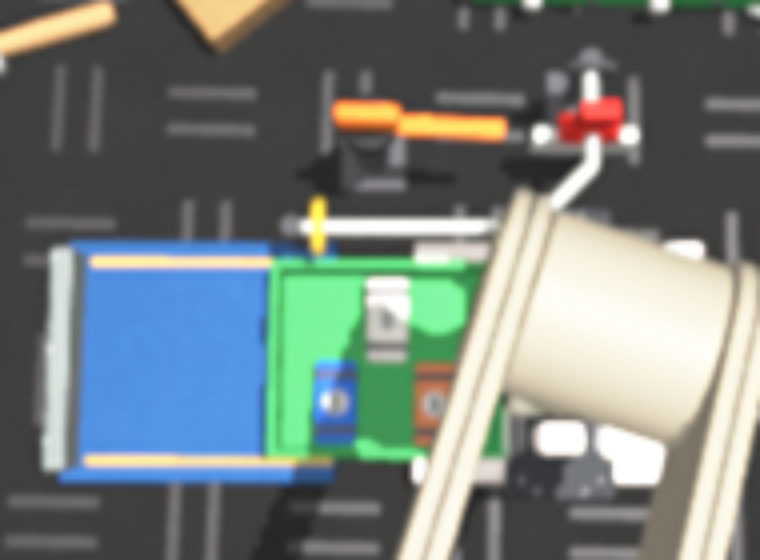

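>>> move_arm --targets '[{"offset": [0,0,0.005],"spin": 0,"gripper": 0.0},{"offset": [0,0,0.015],"spin": 0,"gripper": 0.0},{"offset": [0,0,0.025],"spin": 0,"gripper": 0.0},{"offset": [0,0,0.035],"spin": 0,"gripper": 0.0},{"offset": [0,0,0.045],"spin": 0,"gripper": 0.0},{"offset": [0,0,0.055],"spin": 0,"gripper": 0.0},{"offset": [0,0,0.065],"spin": 0,"gripper": 0.0},{"offset": [0,0,0.075],"spin": 0,"gripper": 0.0},{"offset": [0,0,0.085],"spin": 0,"gripper": 0.0},{"offset": [0,0,0.095],"spin": 0,"gripper": 0.0}]'

```text
clock: 26.9
tool_pos: [477.0, -1.2, 257.4]
orientation: [-0.707, 0.707, 0.006, -0.006]
contact_force: [-0.8, -4.5, -0.6]
opening: 0.121
```

```bash
python3 trayfit.py 14
```

```text
t 26.9 grip [477.   -1.2  90.1] st [ -0.2 -24.2] xang 1.0 yax [-0. -0. -1.] F [-0.8 -4.5 -0.6] T [-0.79  0.04 -0.02] open 0.121 q [-0.11 -0.08  1.98 -0.    1.24 -0.13]
offset m [0.0002 0.0001 0.0482] dist 48.0 spin 0.0 or -180.0
top 241 (array([475.5, 116.8]), array([138., 162.]), 1.18) [ 0.29471104 93.80854516] 90.32130244379938
side 200 (array([471.8, 111.2]), array([146.4, 182.4]), 3.35) [-3.49994974 88.27225131] 89.66979092575515
```

View pics/side14z.png

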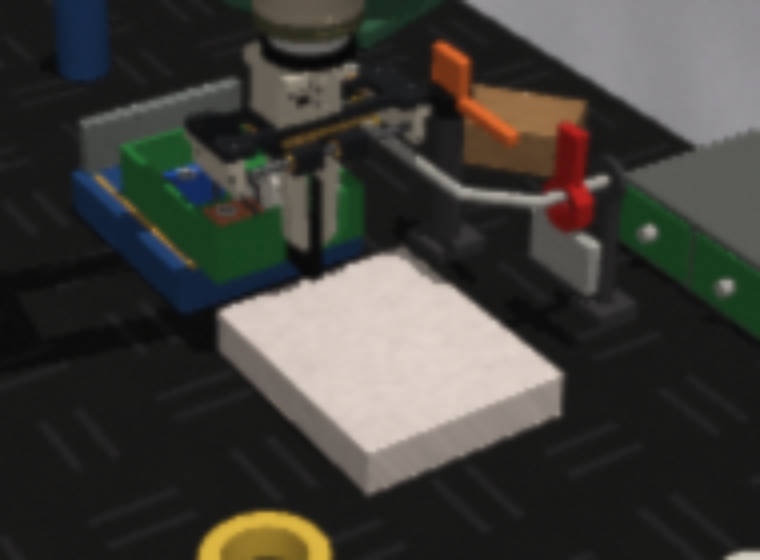

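View pics/top14z.png

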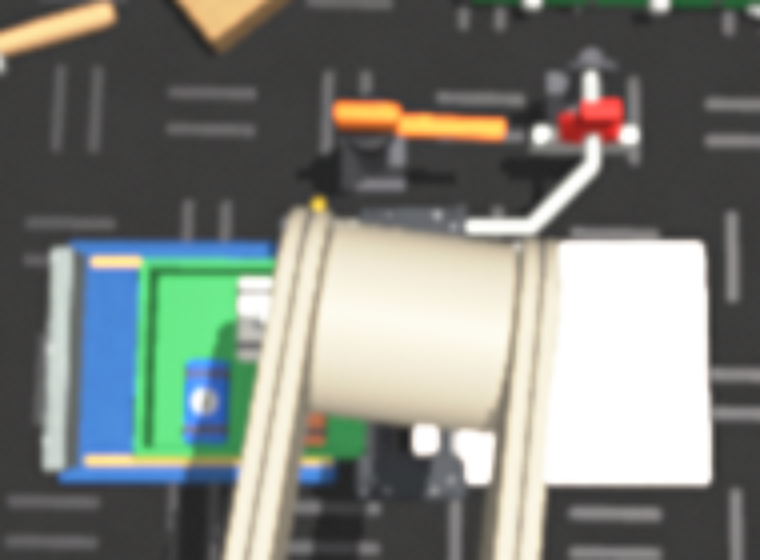

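>>> move_arm --targets '[{"offset": [0,0,0.005],"spin": 0,"gripper": 0.0},{"offset": [0,0,0.01],"spin": 0,"gripper": 0.0},{"offset": [0,0,0.015],"spin": 0,"gripper": 0.0},{"offset": [0,0,0.02],"spin": 0,"gripper": 0.0},{"offset": [0,0,0.025],"spin": 0,"gripper": 0.0},{"offset": [0,0,0.03],"spin": 0,"gripper": 0.0}]'

```text
clock: 27.6
tool_pos: [476.5, 28.2, 257.3]
orientation: [-0.707, 0.707, 0.006, -0.006]
contact_force: [0.6, -4.2, 0.7]
opening: 0.127
```

```bash
python3 trayfit.py 15
```

```text
t 27.6 grip [476.5  28.2  90. ] st [-0.2  5.2] xang 1.0 yax [-0. -0. -1.] F [ 0.6 -4.2  0.7] T [-0.81  0.06  0.01] open 0.127 q [-0.05 -0.08  1.98 -0.    1.24 -0.07]
offset m [0.0002 0.     0.0188] dist 19.0 spin 0.0 or -180.0
top 227 (array([474.9, 147.4]), array([138.2, 160. ]), 1.23) [  0.21497268 124.41432308] 90.3405357818107
side 185 (array([468.6, 143.4]), array([144.8, 187.1]), 4.45) [ -6.15211371 120.5219959 ] 89.37821962618109
```

View pics/side15z.png

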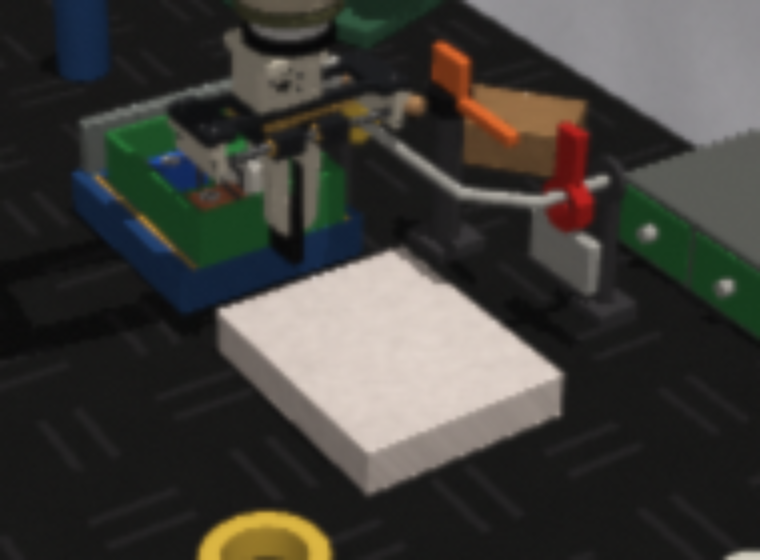

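>>> move_arm --targets '[{"offset": [0,0,0.003],"spin": 0,"gripper": 0.0},{"offset": [0,0,0.006],"spin": 0,"gripper": 0.0},{"offset": [0,0,0.009],"spin": 0,"gripper": 0.0},{"offset": [0,0,0.012],"spin": 0,"gripper": 0.0},{"offset": [0,0,0.015],"spin": 0,"gripper": 0.0},{"offset": [0,0,0.017],"spin": 0,"gripper": 0.0}]'

```text
clock: 28.3
tool_pos: [476.2, 45.2, 257.3]
orientation: [-0.707, 0.707, 0.006, -0.006]
contact_force: [0.6, -5.0, -0.2]
opening: 0.126
```

```bash
python3 -c "
from go import *
info()"
```

```text
t 28.3 grip [476.2  45.2  90. ] st [-0.2 22.2] xang 1.0 yax [-0. -0. -1.] F [ 0.6 -5.  -0.2] T [-0.81  0.04 -0.02] open 0.126 q [-0.01 -0.08  1.98 -0.    1.24 -0.03]
```

>>> move_arm --targets '[{"offset": [0,0,0.001],"spin": 0,"gripper": 0.0},{"offset": [0,0,0.002],"spin": 0,"gripper": 0.0},{"offset": [0,0,0.003],"spin": 0,"gripper": 0.0},{"offset": [0,0,0.004],"spin": 0,"gripper": 0.0}]'

```text
clock: 28.7
tool_pos: [476.3, 48.7, 257.3]
orientation: [-0.707, 0.707, 0.006, -0.006]
contact_force: [2.3, -9.6, -1.7]
opening: 0.125
```

```bash
python3 -c "
from go import *
info()"
```

```text
t 28.7 grip [476.3  48.5  90. ] st [-0.  25.5] xang 1.0 yax [ 0.    -0.001 -1.   ] F [ 2.3 -9.6 -1.7] T [-1.64 -0.28  0.05] open 0.125 q [-0.   -0.08  1.98 -0.    1.24 -0.02]
```

>>> move_arm --targets '[{"offset": [0,0,0.001],"spin": 0,"gripper": 0.0},{"offset": [0,0,0.0015],"spin": 0,"gripper": 0.0},{"offset": [0,0,0.0015],"spin": 0,"gripper": 0.0}]'

```text
clock: 29.0
tool_pos: [476.4, 49.2, 257.3]
orientation: [-0.706, 0.708, 0.006, -0.006]
contact_force: [2.2, -14.5, -1.2]
opening: 0.126
```

```bash
python3 trayfit.py 16
```

```text
t 29.0 grip [476.5  48.6  90. ] st [ 0.1 25.6] xang 1.0 yax [ 0.001 -0.003 -1.   ] F [  2.2 -14.5  -1.2] T [-2.31 -0.23  0.04] open 0.126 q [-0.   -0.07  1.98 -0.    1.24 -0.02]
offset m [-0.0001  0.     -0.0016] dist 2.0 spin 0.0 or -180.0
top 207 (array([475.8, 168.1]), array([140.7, 157. ]), 1.14) [  1.46672569 145.09603274] 90.25225711401384
side 182 (array([471.1, 157.8]), array([144.5, 179.6]), 3.24) [ -3.40768675 134.8774172 ] 89.2539149494564
```

View pics/top16z.png

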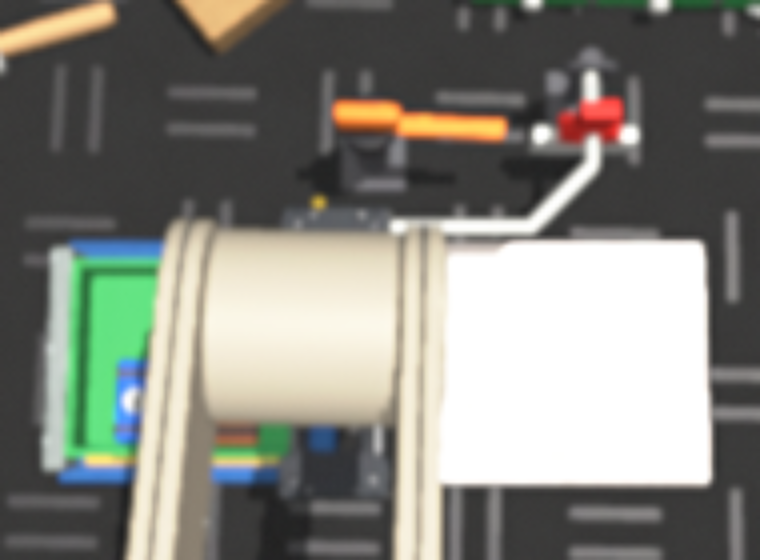

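View pics/side16z.png

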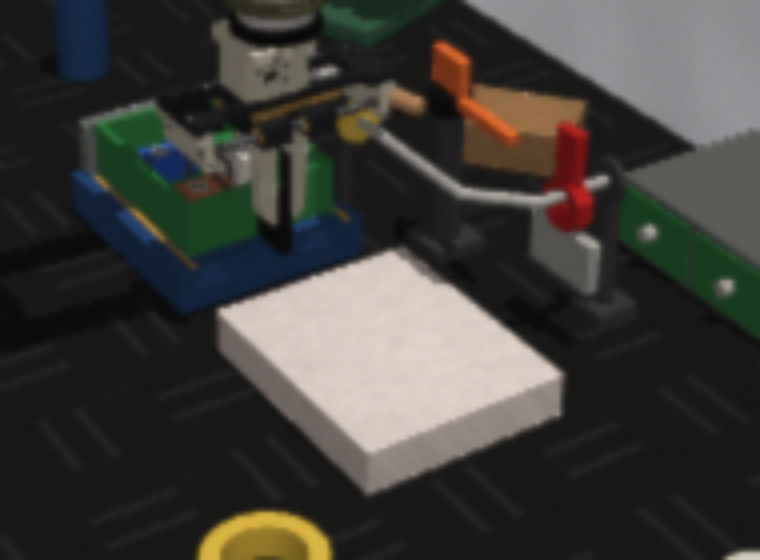

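>>> move_arm --targets '[{"offset": [0,0,-0.0005],"spin": 0,"gripper": 0.0},{"offset": [0,0,-0.001],"spin": 0,"gripper": 0.25},{"offset": [0,0,-0.001],"spin": 0,"gripper": 0.3},{"offset": [0,0,-0.001],"spin": 0,"gripper": 0.3},{"offset": [0,0,-0.001],"spin": 0,"gripper": 0.3},{"offset": [0,-0.03,-0.001],"spin": 0,"gripper": 0.35},{"offset": [0,-0.08,-0.001],"spin": 0,"gripper": 0.5},{"offset": [0,-0.13,-0.001],"spin": 0,"gripper": 0.5},{"offset": [0,-0.16,-0.001],"spin": 0,"gripper": 0.5}]'

```text
clock: 30.0
tool_pos: [476.5, 49.7, 421.8]
orientation: [0.707, -0.707, -0.008, 0.005]
contact_force: [-0.1, 0.6, -0.5]
opening: 0.493
```

```bash
python3 -c "
from go import *
print(st(162,-150)); plan([641.5,-123.5,235],91)"
```

```text
[ 641.32646874 -124.22445817]
t 30.0 grip [477.3  49.8 254.5] st [ 0.9 26.8] xang 1.0 yax [ 0.005  0.    -1.   ] F [-0.1  0.6 -0.5] T [-0.09  0.03 -0.01] open 0.493 q [-0.   -0.21  1.79  0.    1.56 -0.02]
offset m [ 0.161   0.0202 -0.1762] dist 240.0 spin 90.0 or -90.0
```

>>> move_arm --targets '[{"offset": [0.015,0,-0.02],"spin": -8.5,"gripper": 0.6},{"offset": [0.03,0,-0.035],"spin": -17,"gripper": 0.6},{"offset": [0.045,0,-0.05],"spin": -25.5,"gripper": 0.6},{"offset": [0.06,0,-0.068],"spin": -34,"gripper": 0.6},{"offset": [0.075,0,-0.085],"spin": -42.5,"gripper": 0.6},{"offset": [0.09,0,-0.1],"spin": -51,"gripper": 0.6},{"offset": [0.105,0,-0.118],"spin": -59.5,"gripper": 0.6},{"offset": [0.12,0,-0.135],"spin": -68,"gripper": 0.6},{"offset": [0.14,0,-0.155],"spin": -76,"gripper": 0.6},{"offset": [0.16,0,-0.172],"spin": -84,"gripper": 0.6},{"offset": [0.161,0.01,-0.176],"spin": -90,"gripper": 0.6},{"offset": [0.161,0.02,-0.176],"spin": -90,"gripper": 0.6},{"offset": [0.161,0.02,-0.176],"spin": -90,"gripper": 0.6}]'

```text
clock: 31.3
tool_pos: [639.7, -123.3, 394.6]
orientation: [0.498, -0.495, -0.503, 0.504]
contact_force: [-0.3, 0.5, 0.3]
opening: 0.604
```

```bash
python3 trayfit.py 17; python3 -c "
from go import *
plan([641.5,-123.7,174],91)"
```

```text
t 31.3 grip [ 639.  -123.   227.3] st [ 159.7 -148.8] xang 90.8 yax [-0.004  0.001 -1.   ] F [-0.3  0.5  0.3] T [0.04 0.03 0.05] open 0.604 q [-0.27  0.28  1.34  0.    1.53 -1.85]
offset m [0.1721 0.1382 0.1596] dist 272.0 spin 89.8 or -90.2
top 427 (array([475.8, 161.4]), array([140.6, 170.6]), 1.16) [  1.35283117 138.39700086] 90.38482623105367
side 327 (array([474.1, 139.5]), array([147.6, 215.9]), 0.98) [ -0.71920525 116.52906394] 89.66218408266508
t 31.4 grip [ 639.7 -123.   229.6] st [ 160.4 -148.7] xang 90.9 yax [-0.001  0.001 -1.   ] F [-0.  -0.3  0.1] T [ 0.03  0.02 -0.  ] open 0.599 q [-0.27  0.27  1.34  0.    1.53 -1.86]
offset m [-0.0008  0.0556 -0.0019] dist 56.0 spin 179.9 or -0.1
```

View pics/top17z.png

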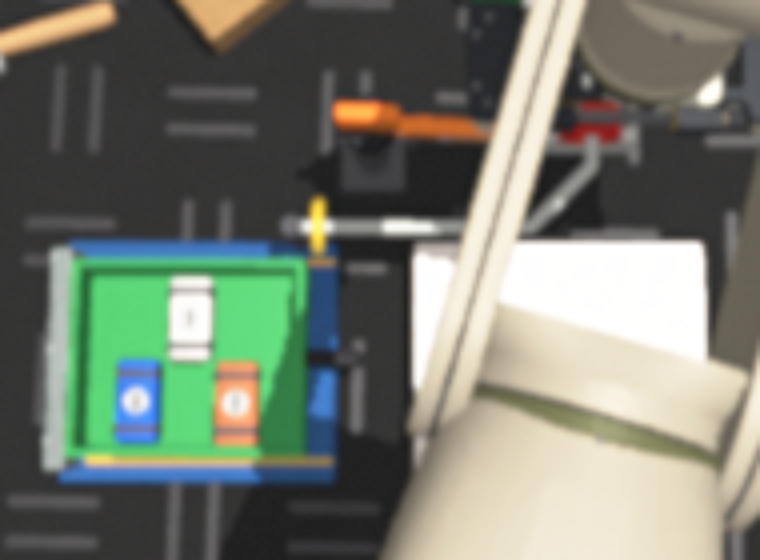

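View pics/side17z.png

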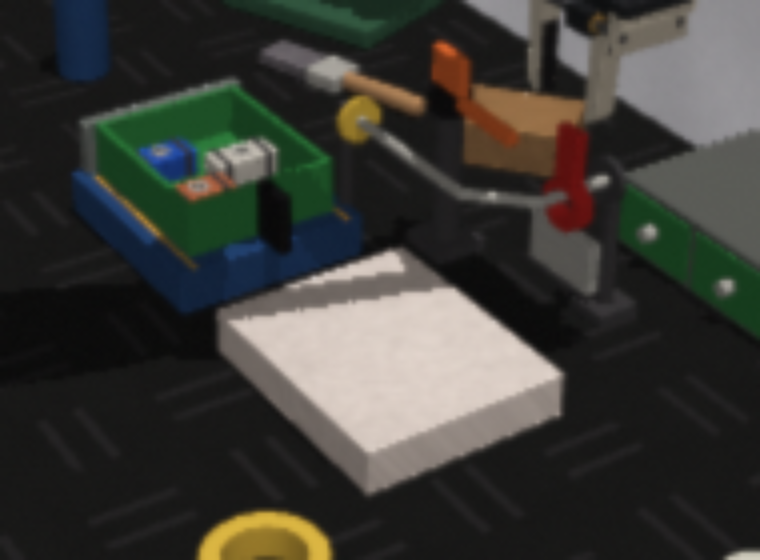

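>>> move_arm --targets '[{"offset": [-0.001,0.03,-0.002],"spin": 0,"gripper": 0.6},{"offset": [-0.001,0.05,-0.002],"spin": 0,"gripper": 0.55},{"offset": [-0.001,0.056,-0.002],"spin": 0,"gripper": 0.5},{"offset": [-0.001,0.056,-0.002],"spin": 0,"gripper": 0.4},{"offset": [-0.001,0.056,-0.002],"spin": 0,"gripper": 0.35},{"offset": [-0.001,0.056,-0.002],"spin": 0,"gripper": 0.35}]' --squeeze 25

```text
clock: 32.0
tool_pos: [642.7, -124.7, 343.4]
orientation: [-0.495, 0.497, 0.505, -0.504]
contact_force: [-0.2, 0.2, -0.2]
opening: 0.357
```

```bash
python3 -c "
from go import *
info()
p,d=grab('side','s18')
q=cv2.imread('pics/s18.png')[130:270,220:400]; cv2.imwrite('pics/s18z.png',cv2.resize(q,None,fx=4,fy=4))
"
```

```text
t 32.0 grip [ 643.2 -124.8  176.1] st [ 163.9 -150.6] xang 91.0 yax [ 0.003 -0.001 -1.   ] F [-0.2  0.2 -0.2] T [ 0.06 -0.    0.03] open 0.357 q [-0.27  0.31  1.4  -0.    1.43 -1.86]
```

View pics/s18z.png

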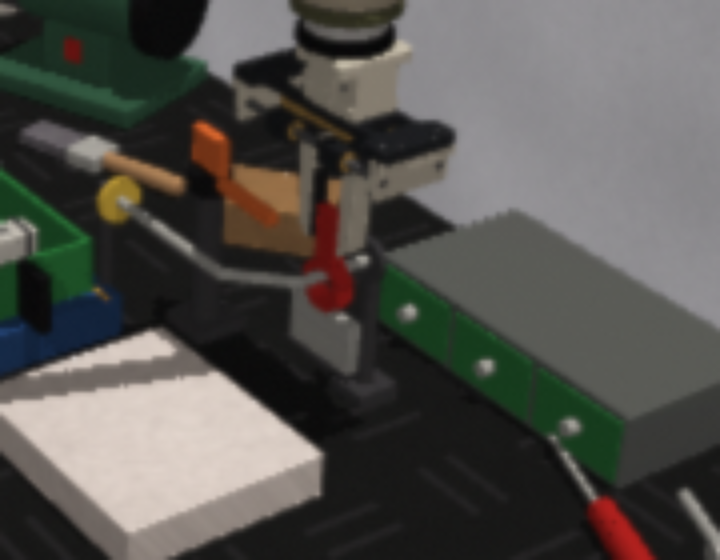

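>>> move_arm --targets '[{"offset": [-0.001,0,-0.001],"spin": 0,"gripper": 0.2},{"offset": [-0.001,0,-0.001],"spin": 0,"gripper": 0.2},{"offset": [-0.001,0,-0.001],"spin": 0,"gripper": 0.2},{"offset": [-0.001,0,-0.001],"spin": 0,"gripper": 0.2}]' --squeeze 25

```text
clock: 32.45
tool_pos: [643.6, -125.8, 342.3]
orientation: [-0.495, 0.496, 0.505, -0.504]
contact_force: [1.0, -1.5, 5.1]
opening: 0.278
```

```bash
python3 -c "
from go import *
for q,a in (((160,-150),91),((142,-150),91),((135-8,-150+8),46),((112,-127),46),((98,-113),46),((90,-88),1),((90,25),1)): plan([*st(*q),178],a)
"
```

```text
t 32.45 grip [ 643.8 -125.9  175. ] st [ 164.5 -151.8] xang 91.0 yax [ 0.002 -0.001 -1.   ] F [ 1.  -1.5  5.1] T [-0.05 -0.1  -0.03] open 0.278 q [-0.27  0.31  1.39 -0.    1.43 -1.86]
offset m [ 0.0018 -0.003   0.0045] dist 6.0 spin 180.0 or -0.0
t 32.45 grip [ 643.8 -125.9  175. ] st [ 164.5 -151.8] xang 91.0 yax [ 0.002 -0.001 -1.   ] F [ 1.  -1.5  5.1] T [-0.05 -0.1  -0.03] open 0.278 q [-0.27  0.31  1.39 -0.    1.43 -1.86]
offset m [ 0.0018 -0.0031  0.0225] dist 23.0 spin 180.0 or -0.0
t 32.45 grip [ 643.8 -125.9  175. ] st [ 164.5 -151.8] xang 91.0 yax [ 0.002 -0.001 -1.   ] F [ 1.  -1.5  5.1] T [-0.05 -0.1  -0.03] open 0.278 q [-0.27  0.31  1.39 -0.    1.43 -1.86]
offset m [ 0.0098 -0.0031  0.0375] dist 39.0 spin 45.0 or -135.0
t 32.45 grip [ 643.8 -125.9  175. ] st [ 164.5 -151.8] xang 91.0 yax [ 0.002 -0.001 -1.   ] F [ 1.  -1.5  5.1] T [-0.05 -0.1  -0.03] open 0.278 q [-0.27  0.31  1.39 -0.    1.43 -1.86]
offset m [ 0.0248 -0.0031  0.0525] dist 58.0 spin 45.0 or -135.0
t 32.45 grip [ 643.8 -125.9  175. ] st [ 164.5 -151.8] xang 91.0 yax [ 0.002 -0.001 -1.   ] F [ 1.  -1.5  5.1] T [-0.05 -0.1  -0.03] open 0.278 q [-0.27  0.31  1.39 -0.    1.43 -1.86]
offset m [ 0.0388 -0.0031  0.0664] dist 77.0 spin 45.0 or -135.0
t 32.45 grip [ 643.8 -125.9  175. ] st [ 164.5 -151.8] xang 91.0 yax [ 0.002 -0.001 -1.   ] F [ 1.  -1.5  5.1] T [-0.05 -0.1  -0.03] open 0.278 q [-0.27  0.31  1.39 -0.    1.43 -1.86]
offset m [ 0.0638 -0.0032  0.0744] dist 98.0 spin 90.0 or -90.0
t 32.45 grip [ 643.8 -125.9  175. ] st [ 164.5 -151.8] xang 91.0 yax [ 0.002 -0.001 -1.   ] F [ 1.  -1.5  5.1] T [-0.05 -0.1  -0.03] open 0.278 q [-0.27  0.31  1.39 -0.    1.43 -1.86]
offset m [ 0.1768 -0.0032  0.0744] dist 192.0 spin 90.0 or -90.0
```

>>> move_arm --targets '[{"offset": [0.001,-0.003,0],"spin": 0,"gripper": 0.2},{"offset": [0.001,-0.003,0.007],"spin": 0,"gripper": 0.2},{"offset": [0.001,-0.003,0.0145],"spin": 0,"gripper": 0.2},{"offset": [0.002,-0.003,0.0225],"spin": 8,"gripper": 0.2},{"offset": [0.0025,-0.003,0.025],"spin": 15,"gripper": 0.2},{"offset": [0.003,-0.003,0.0275],"spin": 22,"gripper": 0.2},{"offset": [0.004,-0.003,0.03],"spin": 30,"gripper": 0.2},{"offset": [0.0055,-0.003,0.0328],"spin": 38,"gripper": 0.2},{"offset": [0.0085,-0.003,0.036],"spin": 42,"gripper": 0.2},{"offset": [0.0112,-0.003,0.0389],"spin": 45,"gripper": 0.2}]'

```text
clock: 33.45
tool_pos: [603.2, -115.0, 343.6]
orientation: [0.652, -0.651, -0.275, 0.276]
contact_force: [-0.3, -0.0, -1.7]
opening: 0.277
```

```bash
cat > v.py <<'E'
from go import *
import sys
info()
for n in ('side','top'):
    grab(n,n+sys.argv[1])
    q=cv2.imread(f'pics/{n}{sys.argv[1]}.png')[130:270,220:400] ; cv2.imwrite(f'pics/{n}{sys.argv[1]}z.png',cv2.resize(q,None,fx=4,fy=4))
E
python3 v.py 19; python3 -c "
from go import *
for q,a in (((125.6,-140.6),46),((90,-90),1)): plan([*st(*q),178],a)"
```

```text
t 33.45 grip [ 602.9 -114.9  176.3] st [ 123.8 -140.1] xang 45.8 yax [-0.001  0.    -1.   ] F [-0.3 -0.  -1.7] T [-0.09  0.03 -0.07] open 0.277 q [-0.27  0.2   1.52 -0.    1.42 -1.07]
t 33.55 grip [ 603.  -114.8  176.4] st [ 123.8 -139.9] xang 46.0 yax [-0.001  0.    -1.   ] F [-0.2  0.7 -1.9] T [-0.01 -0.02 -0.03] open 0.277 q [-0.27  0.2   1.52  0.    1.42 -1.07]
offset m [ 0.0007 -0.0016 -0.0018] dist 2.0 spin 180.0 or -0.0
t 33.55 grip [ 603.  -114.8  176.4] st [ 123.8 -139.9] xang 46.0 yax [-0.001  0.    -1.   ] F [-0.2  0.7 -1.9] T [-0.01 -0.02 -0.03] open 0.277 q [-0.27  0.2   1.52  0.    1.42 -1.07]
offset m [ 0.0113 -0.0015  0.0592] dist 60.0 spin 45.0 or -135.0
```

View pics/side19z.png

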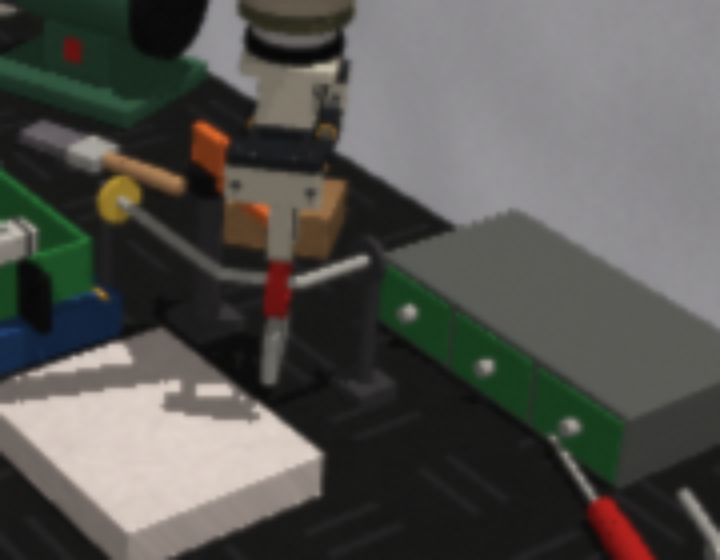

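>>> move_arm --targets '[{"offset": [0.0008,0,0.007],"spin": 0,"gripper": 0.2},{"offset": [0.0008,0,0.0152],"spin": 0,"gripper": 0.2},{"offset": [0.0008,0,0.023],"spin": 0,"gripper": 0.2},{"offset": [0.0008,0,0.0308],"spin": 0,"gripper": 0.2},{"offset": [0.0005,0,0.035],"spin": 5,"gripper": 0.2},{"offset": [0,0,0.039],"spin": 10,"gripper": 0.2},{"offset": [0.001,0,0.043],"spin": 18,"gripper": 0.2},{"offset": [0.002,0,0.046],"spin": 25,"gripper": 0.2},{"offset": [0.0037,0,0.049],"spin": 31,"gripper": 0.2},{"offset": [0.0054,0,0.0521],"spin": 37,"gripper": 0.2},{"offset": [0.008,0,0.0555],"spin": 41,"gripper": 0.2},{"offset": [0.0112,0,0.059],"spin": 45,"gripper": 0.2},{"offset": [0.018,0,0.066],"spin": 45,"gripper": 0.2},{"offset": [0.0255,0,0.0733],"spin": 45,"gripper": 0.2}]'

```text
clock: 34.95
tool_pos: [568.9, -45.1, 344.4]
orientation: [0.707, -0.707, -0.007, 0.007]
contact_force: [0.2, -0.5, -2.2]
opening: 0.273
```

```bash
python3 v.py 20; python3 -c "
from go import *
for q,a in (((90,20),1),): plan([*st(*q),177],a)"
```

```text
t 34.95 grip [568.9 -45.1 177.1] st [ 90.9 -69.6] xang 1.1 yax [ 0.  0. -1.] F [ 0.2 -0.5 -2.2] T [-0.11  0.07 -0.03] open 0.273 q [-0.17  0.09  1.65  0.    1.41 -0.19]
t 35.05 grip [569.  -44.2 177.1] st [ 91.1 -68.8] xang 1.2 yax [ 0.     0.001 -1.   ] F [-0.6 -0.2 -1.8] T [-0.05  0.07 -0.01] open 0.276 q [-0.17  0.09  1.65  0.    1.41 -0.19]
offset m [-0.0007  0.0001  0.0888] dist 89.0 spin 0.2 or -179.8
```

View pics/side20z.png

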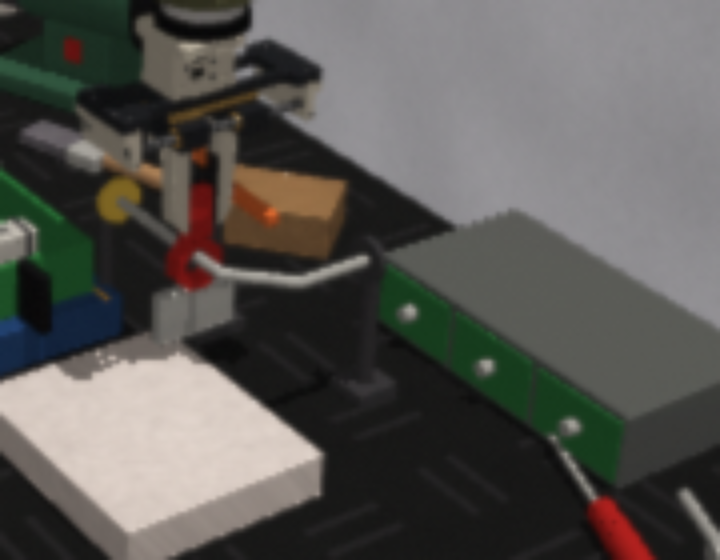

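>>> move_arm --targets '[{"offset": [-0.0007,0,0.01],"spin": 0,"gripper": 0.2},{"offset": [-0.0007,0,0.02],"spin": 0,"gripper": 0.2},{"offset": [-0.0007,0,0.03],"spin": 0,"gripper": 0.2},{"offset": [-0.0007,0,0.04],"spin": 0,"gripper": 0.2},{"offset": [-0.0007,0,0.05],"spin": 0,"gripper": 0.2},{"offset": [-0.0007,0,0.06],"spin": 0,"gripper": 0.2},{"offset": [-0.0007,0,0.07],"spin": 0,"gripper": 0.2},{"offset": [-0.0007,0,0.08],"spin": 0,"gripper": 0.2},{"offset": [-0.0007,0,0.087],"spin": 0,"gripper": 0.2},{"offset": [-0.0007,0,0.091],"spin": 0,"gripper": 0.2},{"offset": [-0.0007,0,0.091],"spin": 0,"gripper": 0.2}]'

```text
clock: 36.15
tool_pos: [566.9, 45.6, 344.3]
orientation: [-0.707, 0.707, 0.006, -0.006]
contact_force: [0.6, -0.4, -1.5]
opening: 0.279
```

```bash
python3 v.py 21
```

```text
t 36.15 grip [566.8  45.6 177. ] st [90.4 21. ] xang 1.0 yax [-0. -0. -1.] F [ 0.6 -0.4 -1.5] T [-0.04  0.08  0.  ] open 0.279 q [-0.01  0.08  1.65 -0.    1.41 -0.03]
```

View pics/side21z.png

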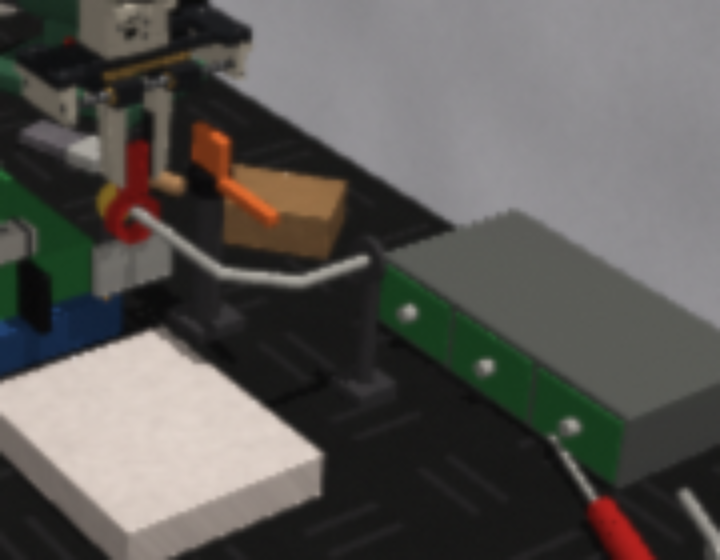

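Now creep to the stop.

>>> move_arm --targets '[{"offset": [0,0,0.002],"spin": 0,"gripper": 0.2},{"offset": [0,0,0.004],"spin": 0,"gripper": 0.2},{"offset": [0,0,0.006],"spin": 0,"gripper": 0.2},{"offset": [0,0,0.0075],"spin": 0,"gripper": 0.2},{"offset": [0,0,0.009],"spin": 0,"gripper": 0.2}]'

```text
clock: 36.75
tool_pos: [566.7, 54.1, 344.4]
orientation: [-0.707, 0.707, 0.006, -0.006]
contact_force: [0.2, -2.9, -0.5]
opening: 0.276
```

```bash
python3 -c "
from go import *
info()"
```

```text
t 36.75 grip [566.7  54.1 177.1] st [90.4 29.6] xang 1.0 yax [ 0. -0. -1.] F [ 0.2 -2.9 -0.5] T [-0.97  0.17  0.05] open 0.276 q [ 0.01  0.08  1.65 -0.    1.41 -0.01]
```

>>> move_arm --targets '[{"offset": [0,0.001,0.001],"spin": 0,"gripper": 0.2},{"offset": [0,0.002,0.0015],"spin": 0,"gripper": 0.2},{"offset": [0,0.002,0.0015],"spin": 0,"gripper": 0.2}]'

```text
clock: 37.05
tool_pos: [567.0, 54.7, 342.9]
orientation: [-0.706, 0.708, 0.006, -0.006]
contact_force: [0.5, -6.1, 0.1]
opening: 0.275
```

```bash
python3 v.py 22
```

```text
t 37.05 grip [567.2  54.3 175.6] st [90.9 29.8] xang 1.0 yax [ 0.001 -0.002 -1.   ] F [ 0.5 -6.1  0.1] T [-1.3  -0.    0.02] open 0.275 q [ 0.01  0.08  1.65 -0.    1.4  -0.01]
```

View pics/side22z.png

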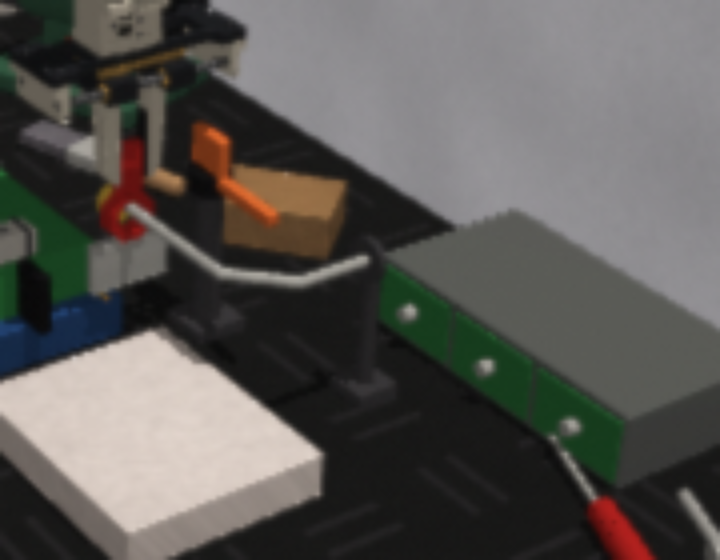

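>>> move_arm --targets '[{"offset": [0,0,-0.0005],"spin": 0,"gripper": 0.4},{"offset": [0,0,-0.0005],"spin": 0,"gripper": 0.45},{"offset": [0,0,-0.0005],"spin": 0,"gripper": 0.45},{"offset": [0,0,-0.0005],"spin": 0,"gripper": 0.45},{"offset": [0,-0.03,-0.0005],"spin": 0,"gripper": 0.45},{"offset": [0,-0.06,-0.0005],"spin": 0,"gripper": 0.45},{"offset": [0,-0.07,-0.0005],"spin": 0,"gripper": 0.45},{"offset": [0,-0.07,-0.0005],"spin": 0,"gripper": 0.45}]'

```text
clock: 37.95
tool_pos: [567.2, 55.2, 414.3]
orientation: [0.707, -0.707, -0.008, 0.005]
contact_force: [0.1, 0.0, 0.6]
opening: 0.453
```

```bash
python3 v.py 23; python3 -c "
from go import *
plan([*st(160,8),245],1)"
```

```text
t 37.95 grip [567.9  55.2 247. ] st [91.6 30.7] xang 1.0 yax [ 0.004  0.    -1.   ] F [0.1 0.  0.6] T [-0.09  0.08 -0.07] open 0.453 q [ 0.01  0.04  1.56  0.    1.53 -0.01]
t 38.05 grip [566.3  55.1 243.8] st [90.1 30.6] xang 1.0 yax [-0.001  0.    -1.   ] F [ 0.1 -1.3 -0.9] T [-0.09  0.08  0.03] open 0.449 q [ 0.01  0.05  1.57  0.    1.53 -0.01]
offset m [ 0.0699 -0.0013 -0.0226] dist 74.0 spin 0.0 or -180.0
```

View pics/side23z.png

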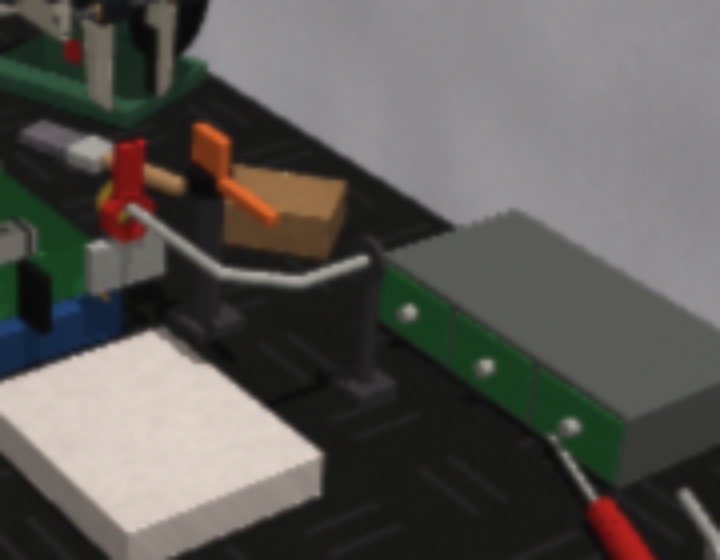

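>>> move_arm --targets '[{"offset": [0.035,-0.001,-0.011],"spin": 0,"gripper": 0.45},{"offset": [0.07,-0.001,-0.0226],"spin": 0,"gripper": 0.45},{"offset": [0.07,-0.001,-0.0226],"spin": 0,"gripper": 0.45},{"offset": [0.07,0.03,-0.0226],"spin": 0,"gripper": 0.45},{"offset": [0.07,0.055,-0.0226],"spin": 0,"gripper": 0.45},{"offset": [0.07,0.062,-0.0226],"spin": 0,"gripper": 0.45},{"offset": [0.07,0.062,-0.0226],"spin": 0,"gripper": 0.3},{"offset": [0.07,0.062,-0.0226],"spin": 0,"gripper": 0.3}]' --squeeze 25

```text
clock: 38.85
tool_pos: [637.1, 33.8, 351.2]
orientation: [0.707, -0.707, -0.006, 0.006]
contact_force: [-1.0, -0.2, 0.1]
opening: 0.332
```

```bash
python3 v.py 24; python3 -c "
from go import *
plan([*st(160,8),180.5],1)"
```

```text
t 38.85 grip [637.2  33.8 183.9] st [160.5   8.1] xang 1.0 yax [ 0.001  0.    -1.   ] F [-1.  -0.2  0.1] T [-0.09  0.08 -0.01] open 0.332 q [-0.03  0.26  1.44  0.    1.44 -0.04]
t 38.95 grip [637.9  33.8 185. ] st [161.3   8.1] xang 1.0 yax [ 0.003 -0.    -1.   ] F [-0.6  1.2  0.1] T [-0.05  0.07 -0.02] open 0.311 q [-0.03  0.26  1.44  0.    1.44 -0.05]
offset m [-0.0013  0.0045 -0.    ] dist 5.0 spin 0.0 or -180.0
```

View pics/side24z.png

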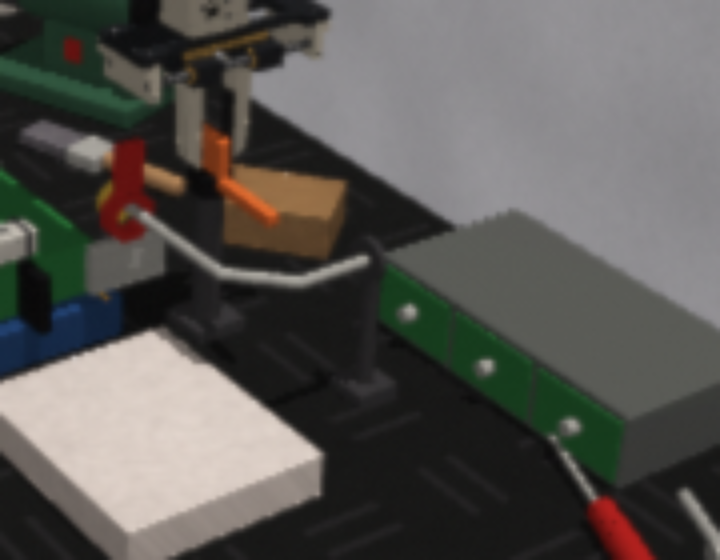

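>>> move_arm --targets '[{"offset": [0,0.002,0],"spin": 0,"gripper": 0.25},{"offset": [0,0.002,0],"spin": 0,"gripper": 0.0},{"offset": [0,0.002,0],"spin": 0,"gripper": 0.0},{"offset": [0,0.002,0],"spin": 0,"gripper": 0.0},{"offset": [0,0.002,0],"spin": 0,"gripper": 0.0},{"offset": [0,0.002,0],"spin": 0,"gripper": 0.0},{"offset": [0,0.002,0],"spin": 0,"gripper": 0.0}]' --squeeze 30

```text
clock: 39.65
tool_pos: [636.6, 33.7, 348.8]
orientation: [-0.707, 0.707, 0.006, -0.007]
contact_force: [-5.3, -0.6, 5.0]
opening: 0.124
```

```bash
python3 -c "
from go import *
plan([*st(160,8),180.5],-89.03)"
```

```text
t 39.65 grip [636.4  33.6 181.5] st [159.7   7.9] xang 1.0 yax [-0.002 -0.    -1.   ] F [-5.3 -0.6  5. ] T [-0.1   1.01 -0.02] open 0.124 q [-0.03  0.26  1.44 -0.    1.44 -0.04]
offset m [0.0003 0.001  0.0001] dist 1.0 spin 90.0 or -90.0
```

>>> move_arm --targets '[{"offset": [0,0,0],"spin": 8,"gripper": 0.0},{"offset": [0,0,0],"spin": 16,"gripper": 0.0},{"offset": [0,0,0],"spin": 24,"gripper": 0.0},{"offset": [0,0,0],"spin": 32,"gripper": 0.0},{"offset": [0,0,0],"spin": 40,"gripper": 0.0},{"offset": [0,0,0],"spin": 48,"gripper": 0.0},{"offset": [0,0,0],"spin": 56,"gripper": 0.0},{"offset": [0,0,0],"spin": 64,"gripper": 0.0},{"offset": [0,0,0],"spin": 72,"gripper": 0.0},{"offset": [0,0,0],"spin": 80,"gripper": 0.0},{"offset": [0,0,0],"spin": 86,"gripper": 0.0},{"offset": [0,0,0],"spin": 90,"gripper": 0.0},{"offset": [0,0,0],"spin": 90,"gripper": 0.0},{"offset": [0,0,0],"spin": 90,"gripper": 0.0}]'

```text
clock: 41.05
tool_pos: [637.1, 33.1, 348.8]
orientation: [-0.505, 0.505, -0.495, 0.496]
contact_force: [-1.9, -4.9, 3.1]
opening: 0.127
```

```bash
python3 v.py 25
```

```text
t 41.05 grip [637.1  32.9 181.5] st [160.5   7.2] xang -88.9 yax [ 0.    -0.001 -1.   ] F [-1.9 -4.9  3.1] T [-0.74  0.54  0.01] open 0.127 q [-0.03  0.26  1.44 -0.    1.44  1.52]
```

View pics/side25z.png

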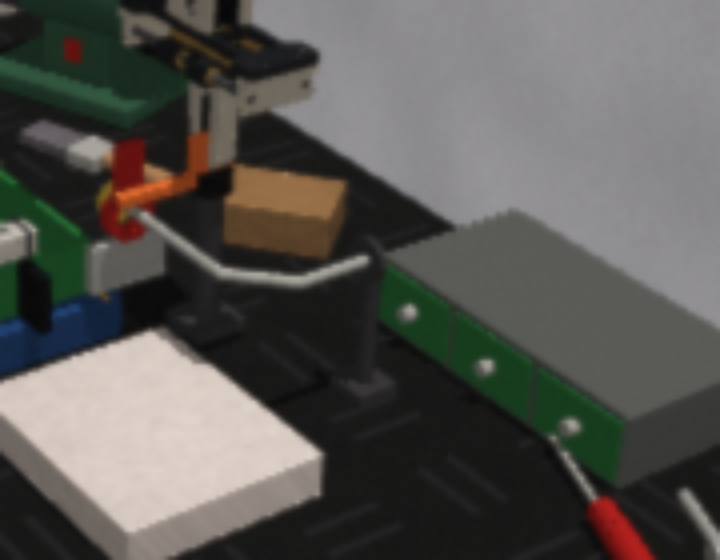

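>>> move_arm --targets '[{"offset": [0,0,0],"spin": 0,"gripper": 0.4},{"offset": [0,0,0],"spin": 0,"gripper": 0.4},{"offset": [0,0,0],"spin": 0,"gripper": 0.4},{"offset": [0,0,0],"spin": 0,"gripper": 0.4},{"offset": [0,-0.03,0],"spin": 0,"gripper": 0.4},{"offset": [0,-0.08,0],"spin": 0,"gripper": 0.4},{"offset": [0,-0.1,0],"spin": 0,"gripper": 0.4},{"offset": [0.05,-0.1,0],"spin": 0,"gripper": 0.4},{"offset": [0.1,-0.1,0],"spin": 0,"gripper": 0.4},{"offset": [0.15,-0.1,0],"spin": 0,"gripper": 0.4},{"offset": [0.2,-0.1,0],"spin": 0,"gripper": 0.4},{"offset": [0.25,-0.1,0],"spin": 0,"gripper": 0.4},{"offset": [0.3,-0.1,0],"spin": 0,"gripper": 0.4},{"offset": [0.3,-0.1,0],"spin": 0,"gripper": 0.4}]'

```text
clock: 42.55
tool_pos: [641.1, -272.6, 447.1]
orientation: [-0.502, 0.504, -0.497, 0.497]
contact_force: [-0.2, 0.3, -1.3]
opening: 0.396
```

```bash
python3 trayfit.py 26; python3 -c "
from fit import *; from go import *
P,h,u,v=cloud('top','26');x,y,z=P.T
o=(h[:,0]<20)&(h[:,1]>150)&(abs(x-620)<100)&(y>-20)&(y<80)
m=o&(z>184)&(z<200)&(h[:,0]>5); print('bar',m.sum(),rect(P[m]))
m=o&(z>150)&(z<163); print('arm',m.sum(),rect(P[m]),tost(rect(P[m])[0]))
f=(h[:,0]<5)&(h[:,1]>150)&(abs(x-566)<30)&(abs(y-55)<30)&(z>180); print('fin',f.sum(),rect(P[f]) if f.sum()>3 else 0, tost(P[f].mean(0)))
B=(x>360)&(x<600)&(y>20)&(y<300)
g=B&(z>84)&(z<100)&(h[:,0]>45)&(h[:,0]<80)&(h[:,1]>100)
c=st(0,140)
print('tray x edges',edges(P[g],.017,1,-60,60,c),'y',edges(P[g],.017,0,-55,55,c))
w=B&(z>84)&(z<100)&(h[:,1]<50)&(y>230); print('wall',w.sum(),rect(P[w]),edges(P[w],.017,0,-60,60,c))
"
```

```text
t 42.55 grip [ 640.8 -272.9  279.8] st [ 159.  -298.6] xang -89.3 yax [-0.001 -0.002 -1.   ] F [-0.2  0.3 -1.3] T [-0.03  0.17 -0.01] open 0.396 q [-0.48  0.38  1.11 -0.    1.64  1.08]
offset m [-0.322   0.1896 -0.1605] dist 407.0 spin 89.7 or -90.3
top 428 (array([475.3, 161.4]), array([140.4, 170.8]), 0.79) [  0.85290342 138.40550045] 90.57232179535731
side 322 (array([472.8, 141.7]), array([214.4, 146.2]), 89.81) [ -1.98161921 118.75084499] 90.02959078582676
bar 72 (array([607.1,  42.4]), array([ 20.7, 104.2]), 72.59)
arm 122 (array([599.1,  46.8]), array([ 39.7, 109.3]), 89.34) [122.68690859  21.71756112]
fin 35 (array([568.1,  55.4]), array([24.5,  8.2]), 1.88) [90.4980129  31.01371309]
tray x edges [(np.float64(-0.0036), np.float64(-68.81), np.int64(20)), (np.float64(-0.0061), np.float64(68.72), np.int64(20))] y [(np.float64(0.0107), np.float64(-84.13), np.int64(20)), (np.float64(0.0071), np.float64(82.4), np.int64(20))]
wall 258 (array([472.7, 255.2]), array([154.9,  15. ]), 1.02) [(np.float64(0.0099), np.float64(87.44), np.int64(20)), (np.float64(-0.0052), np.float64(98.43), np.int64(20))]
```

View pics/top26z.png

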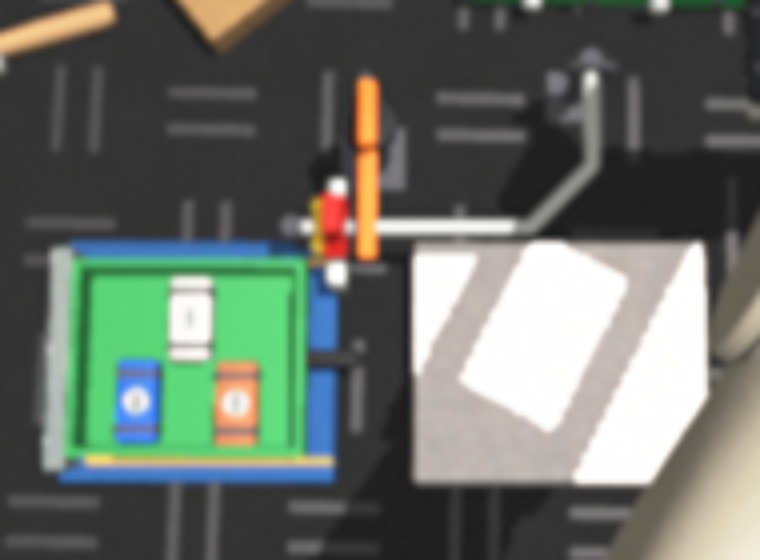

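View pics/side26z.png

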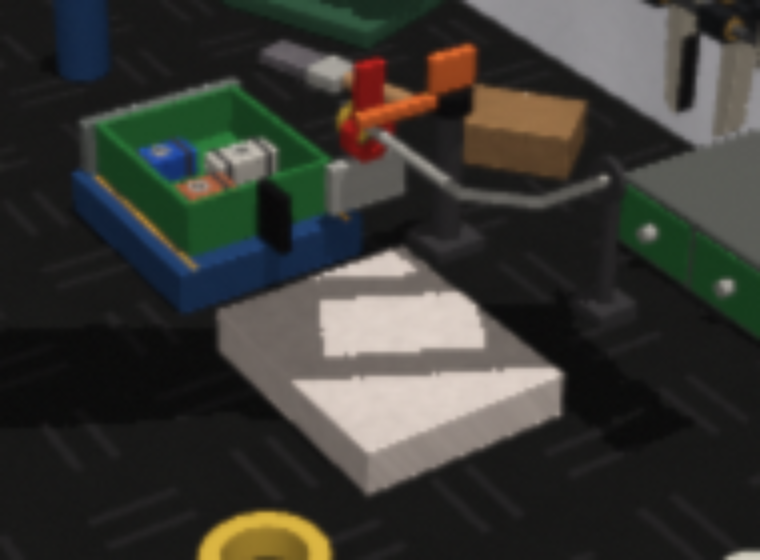

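```bash
python3 -c "
from fit import *
a=np.load('/tmp/top16.npz')['p'].astype(int); b=np.load('/tmp/top26.npz')['p'].astype(int)
for r in (225,235,240,260):
  print(r,[tuple(x) for x in a[r,174:184:1].tolist()]); print('   ',[tuple(x) for x in b[r,174:184].tolist()])
"
```

```text
225 [(199, 208, 202), (202, 211, 206), (191, 209, 196), (151, 211, 164), (108, 218, 132), (79, 193, 106), (54, 138, 73), (43, 111, 59), (64, 155, 85), (89, 214, 119)]
    [(182, 190, 185), (184, 191, 188), (175, 191, 179), (138, 193, 150), (96, 198, 119), (72, 176, 95), (50, 126, 67), (40, 102, 54), (56, 141, 76), (82, 195, 108)]
235 [(203, 211, 206), (205, 213, 209), (188, 211, 194), (135, 209, 149), (90, 204, 115), (64, 162, 87), (47, 118, 63), (53, 129, 70), (75, 179, 99), (94, 223, 123)]
    [(186, 193, 189), (187, 194, 190), (170, 191, 176), (123, 190, 136), (80, 186, 104), (57, 147, 79), (41, 107, 56), (45, 116, 62), (67, 163, 89), (86, 203, 113)]
240 [(203, 211, 206), (207, 215, 209), (190, 220, 196), (138, 226, 155), (90, 211, 118), (59, 152, 81), (44, 110, 59), (55, 135, 74), (78, 188, 104), (96, 225, 125)]
    [(185, 192, 188), (188, 195, 190), (173, 202, 178), (126, 209, 141), (81, 192, 107), (54, 138, 73), (37, 99, 52), (49, 122, 66), (71, 171, 95), (87, 205, 114)]
260 [(199, 207, 202), (182, 207, 187), (132, 211, 147), (90, 205, 115), (62, 157, 84), (44, 114, 61), (47, 118, 63), (66, 161, 89), (86, 206, 115), (95, 223, 126)]
    [(182, 188, 184), (166, 189, 171), (120, 192, 134), (80, 186, 104), (56, 143, 77), (40, 103, 55), (41, 107, 57), (59, 146, 79), (79, 189, 106), (86, 204, 115)]
```

```bash
python3 -c "
from go import *
print(bot.job_done()); info()"
```

```text
the job is handed in; nothing more can be done
None
the job is handed in; nothing more can be done
```

The job is done and handed in at about 42.6 s. No contact force I read went above 15 N.

**What I did, in order:**
1. Turned the knob anticlockwise until its arm was clear of the rail.
2. Laid the three locks that were there (grey, copper and blue) flat in the tray on the shelf.
3. Squared the tray, then slid it by its fin across the gap and pressed it home.
4. Took the ring round both corners to the yellow stop.
5. Turned the knob clockwise until its arm lay across the rail behind the ring.

**What the last checks showed:**
- **Tray:** it is centred to within about 1 mm and square to within about 0.4° of the station. It was pressed to the stop wall with about 14 N. The last top picture shows the same edge against the wall as when it was pressed, with no dark gap.
- **Locks:** all three lie flat in the tray.
- **Ring:** its fin is at station (90.5, 31), against a target of (90, 32).
- **Knob:** it was released at a jaw angle that puts the arm about 90° from open, and both pictures show it across the rail behind the ring.

**Checks that disagreed or slipped:**
- The colour edges in the depth data put the wall about 2 mm beyond one pixel from the tray front. I took this as pixel blur, because the direct comparison of pictures showed no change.
- The two cameras differ by 2–3 mm in x.
- My automatic fits of the knob bar and arm in the last picture mixed in the ring, so the knob's final angle rests on the jaw angle and the pictures.
- As I released the knob the first time, I sent a wrong spin value for one row. The knob stayed open in the next picture.
- I also sent a wrong sideways offset on the way to the copper lock. That swung the gripper wide at about 160 mm height, but it touched nothing.

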